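Change over the bench air valves past a fallen bottle

TASK

The air feed has to be changed over: one of the two brass valves on the bench is open (lever along its pipe), the other is shut (lever across its pipe). A white bottle has fallen into the swing of the open valve's lever: first stand it upright, wholly on the square rubber pad, and let go of it; then turn the open valve fully shut, and only after that turn the other valve fully open. Leave the aluminium can, the glue stick, the filament spool and the parts tray where they stand.

Things in the scene. Friction and masses are not known exactly. Their poses are not given: they have to be found in the camera images.
- bottle: White closed plastic bottle with a square body, 140 mm tall: body 56 x 56 mm and 100 mm high, sloping shoulder, round grey cap 36 mm in diameter on top; about 0.25 kg. It starts lying on one flat side. Origin: centre of its underside; its z axis runs from the underside to the cap, x and y are square to the flat sides.
- pad: Square black rubber pad, 120 x 120 x 4 mm, fixed flat on the bench. Origin: centre of its underside (bench level), x and y along its edges.
- valve_a: Bench-mounted brass ball valve, open at the start: aluminium base plate 130 x 56 x 4 mm bolted to the bench, with a straight pipe (20 to 28 mm thick, top at z 32 mm, 100 mm long) lying along its own x axis and a flat lever turning level above it. Origin: bench level, on the lever's vertical axis. The two valves look alike.
- valve_b: Bench-mounted brass ball valve, shut at the start: aluminium base plate 130 x 56 x 4 mm bolted to the bench, with a straight pipe (20 to 28 mm thick, top at z 32 mm, 100 mm long) lying along its own x axis and a flat lever turning level above it. Origin: bench level, on the lever's vertical axis. The two valves look alike.
- lever_a (a joint): Angle of valve_a's lever about the vertical axis through valve_a's origin, anticlockwise seen from above: 0 = along the pipe, pointing to the valve's own -x (open stop), 1.571 = across the pipe, pointing to its own -y (shut stop). Starts at or near 0 and must go to 1.571. Needs about 0.3 N m and stays where it is left.
- lever_b (a joint): Angle of valve_b's lever about the vertical axis through valve_b's origin, anticlockwise seen from above: 0 = along the pipe, pointing to the valve's own -x (open stop), 1.571 = across the pipe, pointing to its own -y (shut stop). Starts at or near 1.571 and must go to 0. Needs about 0.3 N m and stays where it is left.
- lever_a_grip (a point): Point in the middle of lever_a's sleeve, 90 mm from the lever's axis, 46 mm above the bench; its x axis runs along the lever towards the axis. The lever reaches 120 mm from its axis; the outer 80 mm is a rubber sleeve 18 mm wide, 12 mm thick, from z 40 to 52 mm; nothing lies under it beyond 65 mm from the axis.
- lever_b_grip (a point): The same point on lever_b, a lever of the same shape.
- can: Tall plain aluminium can standing upright near the pad, 52 mm in diameter, 150 mm tall. Bystander. Origin: centre of its underside.
- spool: Small grey filament spool lying flat, 120 mm in diameter, 50 mm high. Bystander. Origin: centre of its underside.
- stick: Glue stick standing upright, 32 mm in diameter, 95 mm tall. Bystander. Origin: centre of its underside.
- tray: White open parts tray, 90 x 80 x 35 mm. Bystander. Origin: centre of its underside.
There are look-alikes about, which are no part of the job. Leave any green look-alike of the bottle alone.

How it is judged:
By the outcome, as a careful person would: the job done as asked, in the order asked, and still so for the second after the job is handed in, with the robot touching nothing.
It also fails if it takes over 72 s, if anything falls off the work surface, if the arm or the gripper's body presses on something with over 40 N, if the wrist force passes 120 N, or if a joint passes its speed limit or range.

ROBOT

A 6-joint arm with a two-finger parallel gripper is mounted at the origin on the work surface. World frame = base frame: x ahead of the robot, y to its left, z up, the work surface at z = 0. Lengths are in mm, angles in rad, forces in N, time in s.
With the tool pointing down it reaches from about 350 to 850 mm from the base axis. Payload 8.1 kg.
Tool frame: the origin (TCP) lies where the fingers leave the gripper's body, on its centre line; the fingertips stand 84 mm ahead of it and the grasp point (between the pads) lies 65 mm ahead of it; z points along the fingers, y is the line along which they close (so a half turn about z gives the same grasp; the last joint's range is limited). The gripper opens to 93 mm and grips with 3 to 60 N. Pads are 15 mm wide; open, the fingers measure 128 mm over their backs; the gripper's body (75 mm by 188 mm) begins 65 mm behind the grasp point.
Start: joints at [1.144, 0.13, 1.488, -0, 1.523, -0.085], TCP at [201.089, 565.304, 302.735] pointing down, gripper open.
Joint ranges: [-2.96, 2.96], [-0.89, 2.26], [0.02, 2.5], [-1.34, 4.48], [0, 2.73], [-2.66, 2.66]. Speed limits (rad/s): [2.39, 2.39, 2.79, 3.14, 3.14, 3.14].

INTERFACE

Orientations are given as a unit quaternion [w, x, y, z].
In Python, from station import ctrl gives the robot as it stands.
- The arm moves only by the tool servo_tool, never from a script. Its argument "deltas" is a list of rows, each an object of numbers: "rx", "ry", "rz": the turn, a rotation vector about the tool's x, y, z normalised to -1 to 1, where 1 is 30 degrees; "tx", "ty", "tz": the shift along the tool's x, y, z normalised to -1 to 1, where 1 is 1 m; "claw": the opening, from 0 (shut) to 1 (fully open). A call has exactly 10 rows; each row is the pose to reach, as a shift and turn from the pose commanded when the call began, along the tool's axes at that moment; what a row does not reach only later rows make up. A row lasts 1/8 s, in which the tool goes at most 62.5 mm and 10.7 degrees, less where a joint would pass 70% of its speed; a pose out of reach is approached as far as the arm can. A call with a number of a shift or a turn outside -1 to 1 is refused whole. A call with a gripper value outside its range is refused whole. The fingers move at their own pace and stop on an object; "force" is the grip in N (left out, the last holds). Time passes only in rows, so rows that repeat a pose let the fingers close, or fill a call up. It gives the time, the measured TCP pose, the force, the opening and the grip force at its end, in the units of the state.
- ctrl.sense(): the state, without advancing time (a new reading comes with each control period).
- ctrl.camera(name): name is "scene" or "top"; returns a dict with "image" (400x640x3 uint8, red, green, blue), "K" (3x3 intrinsics, pixels), "distortion" ([k1, k2, p1, p2, k3] as OpenCV has them; the pictures are not rectified), "extrinsics" (4x4, takes a point from world to camera coordinates). Camera axes: x right, y down, z forward; pixel columns grow to the right and rows downward; lengths in mm; the calibration is good to about 2 mm. A picture is of the moment at which its call begins. There is no depth.
- ctrl.job_done(): hands the job in; it is judged then, once.
The state is a dict: "t": time; "qpos": joint angles; "dq": joint speeds; "joint_efforts": joint torques, N m; "tool_pos": TCP position; "orientation": TCP orientation; "ft_force": force on the tool from outside, world axes, zero at the start; "ft_torque": the same for the moment, N m; "gripper_width": finger opening in mm; "grasp_force": force on a finger pad.
Only numpy, scipy, OpenCV 4.12 (cv2) and the standard library are available. Lean on these libraries where they do the work, as an engineer would, in place of code of your own. Each camera call takes 0.05 s, during which the arm holds its last target. There are 200 camera calls.

## Working session

There is one attempt and no reset: what is moved stays moved. The work goes in short steps, Python scripts to look and compute and a tool call to move; the robot and the scene stay as the last step left them, time stands still between calls to the robot, and variables do not carry over. Pictures are saved under pics/ and viewed, at most 10 in all, crops included, and the job is handed in when it is done.

Besides the shell and the picture viewer there is one more tool, called as name(argument=value, ...) on one line, values as JSON. servo_tool: Moves the arm, as the interface text tells. Scaled input: -1 to 1 covers 1 m each way for a shift and 30 degrees each way for a turn. Its arguments: {"type":"object","properties":{"deltas":{"type":"array"},"force":{"type":"number"}},"required":["deltas"]}

```bash
mkdir -p pics; cat > h.py <<'E'
import numpy as np, cv2
from station import ctrl
def cam(n,f=None):
    c=ctrl.camera(n)
    if f: cv2.imwrite('pics/'+f,c['image'][:,:,::-1])
    return c
def ray(c,px):
    K=np.array(c['K'],float);E=np.array(c['extrinsics'],float)
    u=cv2.undistortPoints(np.array(px,float).reshape(-1,1,2),K,np.array(c['distortion'],float)).reshape(-1,2)
    R=E[:3,:3];o=-R.T@E[:3,3]
    return o,np.c_[u,np.ones(len(u))]@R
def onz(c,px,z):
    o,d=ray(c,px); return o+d*((z-o[2])/d[:,2])[:,None]
def proj(c,P):
    E=np.array(c['extrinsics'],float)
    return cv2.projectPoints(np.array(P,float).reshape(-1,1,3),cv2.Rodrigues(E[:3,:3])[0],E[:3,3],np.array(c['K'],float),np.array(c['distortion'],float))[0].reshape(-1,2)
E
python3 - <<'E'
from h import *
a=cam('top','top.png');b=cam('scene','scene.png')
for c in(a,b): print(ray(c,[[320,200]]))
s=ctrl.sense();print(s['orientation'],s['t'],s['gripper_width'])
E
```

```text
(array([ 366.90550998,  -48.54253188, 1358.78333715]), array([[ 0.13728318,  0.03667099, -0.98995057]]))
(array([1228.53066775,  432.95079235, 1151.52439611]), array([[-0.49193426, -0.34879995, -0.79776918]]))
[-2.10629183e-04  1.70076859e-01  9.85430431e-01 -8.26344758e-04] 0.1 93.02696497315537
```

View pics/top.png

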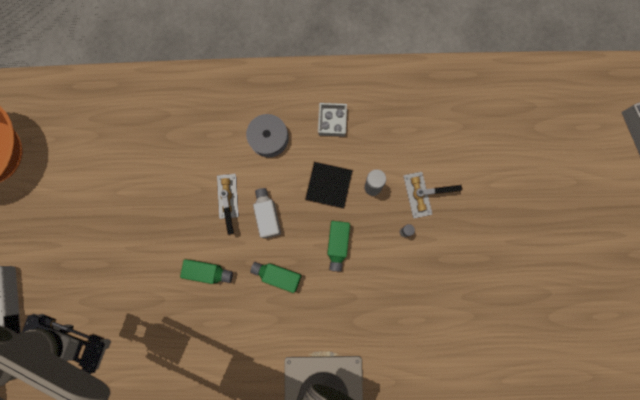

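View pics/scene.png

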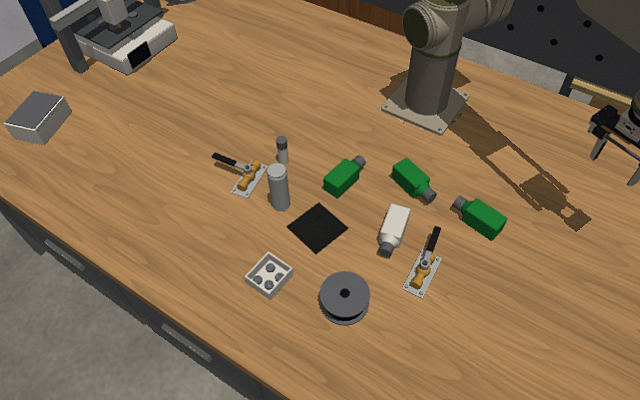

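```bash
python3 - <<'E'
from h import *
im=cv2.imread('pics/top.png')
l=cv2.resize(im[150:300,180:300],None,fx=5,fy=5,interpolation=cv2.INTER_CUBIC)[:600]
cv2.imwrite('pics/cropL.png',l)
r=cv2.resize(im[155:275,300:470],None,fx=4.7,fy=4.7,interpolation=cv2.INTER_CUBIC)
cv2.imwrite('pics/cropR.png',r)
c=cam('top')
def mask(m,name,z,box):
    x0,y0,x1,y1=box; n=np.zeros(m.shape,np.uint8); n[y0:y1,x0:x1]=m[y0:y1,x0:x1]
    cs=cv2.findContours(n,cv2.RETR_EXTERNAL,cv2.CHAIN_APPROX_NONE)[0]
    k=max(cs,key=cv2.contourArea).reshape(-1,2)
    w=onz(c,k,z)[:,:2].astype(np.float32)
    bx=cv2.minAreaRect(w); print(name,'px',cv2.minAreaRect(k)[0],'world',np.round(bx[0]),np.round(bx[1]),round(bx[2],1),len(k))
hsv=cv2.cvtColor(im,cv2.COLOR_BGR2HSV);H,S,V=[hsv[:,:,i] for i in range(3)]
u=lambda b:b.astype(np.uint8)
mask(u((S<40)&(V>150)),'bottle body top',56,(240,190,285,242))
mask(u(V<45),'pad',4,(300,155,358,212))
mask(u(V<50),'leverA sleeve',52,(215,200,240,242))
mask(u(V<50),'leverB sleeve',52,(425,175,470,202))
mask(u((S>130)&(V>110)&(H>12)&(H<28)),'pipeA',28,(215,170,240,225))
mask(u((S<60)&(V>90)),'canTop',150,(362,165,390,188))
mask(u((S<60)),'stick',95,(398,222,418,240))
E
```

```text
bottle body top px (264.7386779785156, 216.1503143310547) world [505. 157.] [107.  51.] 12.7 98
pad px (328.41436767578125, 184.59356689453125) world [601. -24.] [112. 113.] 76.2 143
leverA sleeve px (228.50003051757812, 220.50001525878906) world [494. 261.] [73. 16.] 10.7 57
leverB sleeve px (447.96343994140625, 189.17071533203125) world [ 572. -364.] [14. 71.] 5.3 55
pipeA px (224.5, 184.0) world [604. 280.] [30. 15.] 0.9 25
canTop px (376.5000305175781, 178.50001525878906) world [ 589. -154.] [49. 49.] 43.9 52
stick px (407.00006103515625, 230.50003051757812) world [ 454. -237.] [29. 38.] 25.3 36
```

View pics/cropL.png

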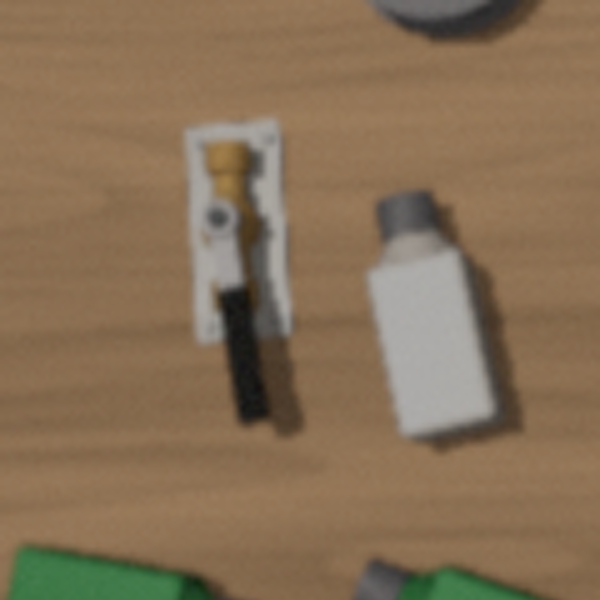

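View pics/cropR.png

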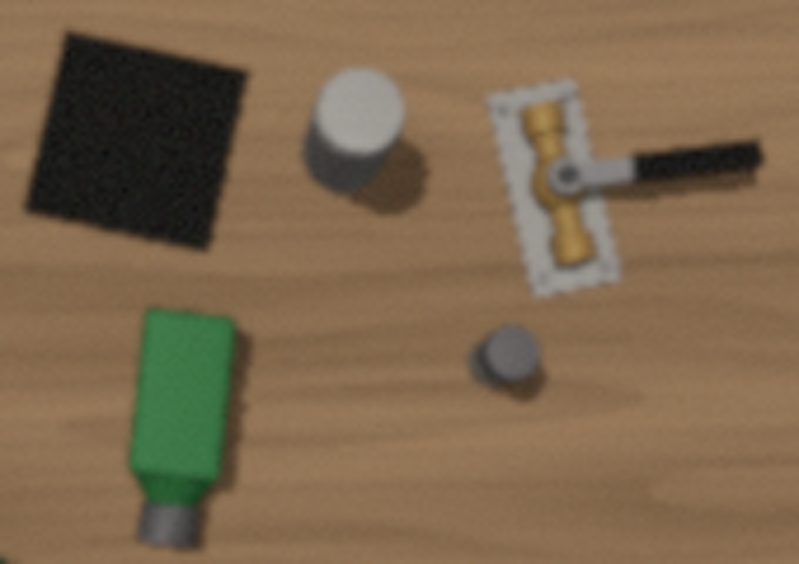

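Candidates for the bottle (top view): white (265,215), green (205,271), green (281,277) and green (339,240). I choose the white one, and the crop confirms it: white square body with a grey cap at (261,191). The open valve A pivots at (224,193), with its lever pointing at the robot. Valve B pivots at (421,192), with its lever across the pipe.

```bash
cat >> h.py <<'E'
from scipy.spatial.transform import Rotation as Ro
def q2R(q): return Ro.from_quat([q[1],q[2],q[3],q[0]])
def pose(h,tilt):
    """tool R: closing axis level & square to heading h(deg); tool z = down turned by tilt(deg) towards heading"""
    h,t=np.radians([h,tilt]); a=np.array([np.cos(h),np.sin(h),0]); y=np.array([-np.sin(h),np.cos(h),0])
    z=np.sin(t)*a-np.cos(t)*np.array([0,0,1]); return np.c_[np.cross(y,z),y,z]
def delta(grasp,R,ext=65):
    s=ctrl.sense(); R0=q2R(s['orientation']); p=np.array(grasp)-ext*R[:,2]
    d=R0.inv().apply(p-np.array(s['tool_pos']))/1000; r=np.degrees((R0.inv()*Ro.from_matrix(R)).as_rotvec())/30
    print('tcp',np.round(p,1),'t',np.round(d,4),'r',np.round(r,4)); return d,r
E
python3 - <<'E'
from h import *
c=cam('top');b=cam('scene')
L=lambda p:np.array(p,float)/5+[180,150]
Rr=lambda p:np.array(p,float)/4.7+[300,155]
print('bottle corners z56',np.round(onz(c,L([(370,270),(460,248),(497,418),(403,437)]),56)))
print('cap end z28',np.round(onz(c,L([(405,190)]),28)))
pa=onz(c,L([(218,217)]),56)[0];print('pivA',pa, 'plateA',np.round(onz(c,L([(187,130),(278,120),(290,330),(197,342)]),4)))
print('sleeve end A',np.round(onz(c,L([(254,420)]),52)))
print('pivB',np.round(onz(c,Rr([(568,175)]),56)),'plateB',np.round(onz(c,Rr([(487,95),(575,80),(620,280),(537,297)]),4)))
print('sleeve end B',np.round(onz(c,Rr([(760,155)]),52)))
print('pad',np.round(onz(c,Rr([(67,33),(247,72),(208,250),(25,211)]),4)))
print('green z56',np.round(onz(c,Rr([(147,308),(235,318),(220,480),(130,470)]),56)))
print('can base left edge',np.round(onz(c,Rr([(305,160),(345,192)]),0)),'stick base',np.round(onz(c,Rr([(485,370)]),0)))
print('scene check px of bottle base/cap/pivA/pivB', np.round(proj(b,[[452,146,56],[560,170,56],pa,[572,-285,56]])))
delta([505,157,28],pose(12.7,-30)); 
E
```

```text
bottle corners z56 [[540. 188.  56.]
 [551. 136.  56.]
 [454. 115.  56.]
 [445. 168.  56.]]
cap end z28 [[590. 172.  28.]]
pivA [571.96726031 275.26903558  56.        ] plateA [[633. 308.   4.]
 [638. 253.   4.]
 [512. 244.   4.]
 [506. 300.   4.]]
sleeve end A [[456. 254.  52.]]
pivB [[ 564. -286.   56.]] plateB [[ 624. -247.    4.]
 [ 632. -302.    4.]
 [ 505. -325.    4.]
 [ 496. -273.    4.]]
sleeve end B [[ 575. -403.   52.]]
pad [[669.  17.   4.]
 [642. -96.   4.]
 [529. -69.   4.]
 [556.  45.   4.]]
green z56 [[489. -31.  56.]
 [482. -84.  56.]
 [386. -73.  56.]
 [393. -19.  56.]]
can base left edge [[ 585. -131.    0.]
 [ 565. -156.    0.]] stick base [[ 451. -239.    0.]]
scene check px of bottle base/cap/pivA/pivB [[401. 206.]
 [390. 239.]
 [425. 262.]
 [246. 168.]]
tcp [536.7 164.1  84.3] t [-0.4507 -0.2651  0.2181] r [ 0.2801  0.9726 -1.0515]
```

```bash
python3 - <<'E'
from h import *
R=pose(12.1,-30); g=np.array([509.5,154.6,28]); delta(g-120*R[:,2],R)
E
```

```text
tcp [599.9 174.  188.2] t [-0.507  -0.2347  0.1142] r [ 0.2749  0.9736 -1.032 ]
```

servo_tool(deltas=[{"tx":-0.507,"ty":-0.2347,"tz":0.05,"rx":0.27,"ry":0.97,"rz":-1,"claw":1},{"tx":-0.507,"ty":-0.2347,"tz":0.05,"rx":0.27,"ry":0.97,"rz":-1,"claw":1},{"tx":-0.507,"ty":-0.2347,"tz":0.05,"rx":0.27,"ry":0.97,"rz":-1,"claw":1},{"tx":-0.507,"ty":-0.2347,"tz":0.05,"rx":0.27,"ry":0.97,"rz":-1,"claw":1},{"tx":-0.507,"ty":-0.2347,"tz":0.05,"rx":0.27,"ry":0.97,"rz":-1,"claw":1},{"tx":-0.507,"ty":-0.2347,"tz":0.05,"rx":0.27,"ry":0.97,"rz":-1,"claw":1},{"tx":-0.507,"ty":-0.2347,"tz":0.05,"rx":0.27,"ry":0.97,"rz":-1,"claw":1},{"tx":-0.507,"ty":-0.2347,"tz":0.05,"rx":0.27,"ry":0.97,"rz":-1,"claw":1},{"tx":-0.507,"ty":-0.2347,"tz":0.1142,"rx":0.27,"ry":0.97,"rz":-1,"claw":1},{"tx":-0.507,"ty":-0.2347,"tz":0.1142,"rx":0.27,"ry":0.97,"rz":-1,"claw":1}], force=40)

```text
t: 1.5
tool_pos: [600.8, 171.8, 185.6]
orientation: [-0.257, -0.092, 0.962, -0.026]
ft_force: [-0.3, 0.7, -0.4]
gripper_width: 92.6
grasp_force: 0.0
```

```bash
python3 - <<'E'
from h import *
R=pose(12.1,-30); g=np.array([509.5,154.6,28]); print(ctrl.sense()['tool_pos']);delta(g-120*R[:,2],R);delta(g,R)
E
```

```text
[600.80063498 171.81687333 185.64717028]
tcp [599.9 174.  188.2] t [ 0.0017  0.0023 -0.002 ] r [ 0.0145  0.0005 -0.0333]
tcp [541.3 161.4  84.3] t [0.0017 0.0014 0.118 ] r [ 0.0145  0.0005 -0.0333]
```

servo_tool(deltas=[{"tx":0.0017,"ty":0.0014,"tz":0.0,"rx":0.0145,"rz":-0.033,"claw":1},{"tx":0.0017,"ty":0.0014,"tz":0.04,"rx":0.0145,"rz":-0.033,"claw":1},{"tx":0.0017,"ty":0.0014,"tz":0.07,"rx":0.0145,"rz":-0.033,"claw":1},{"tx":0.0017,"ty":0.0014,"tz":0.1,"rx":0.0145,"rz":-0.033,"claw":1},{"tx":0.0017,"ty":0.0014,"tz":0.118,"rx":0.0145,"rz":-0.033,"claw":1},{"tx":0.0017,"ty":0.0014,"tz":0.118,"rx":0.0145,"rz":-0.033,"claw":1},{"tx":0.0017,"ty":0.0014,"tz":0.118,"rx":0.0145,"rz":-0.033,"claw":0.4},{"tx":0.0017,"ty":0.0014,"tz":0.118,"rx":0.0145,"rz":-0.033,"claw":0.4},{"tx":0.0017,"ty":0.0014,"tz":0.118,"rx":0.0145,"rz":-0.033,"claw":0.4},{"tx":0.0017,"ty":0.0014,"tz":0.118,"rx":0.0145,"rz":-0.033,"claw":0.4}], force=40)

```text
validation failed for argument at $.de...
```

```bash
python3 - <<'E'
from h import *
R=pose(12.1,-30); g=np.array([509.5,154.6,28]);delta(g,R)
c=cam('top');i=c['image'][150:300,180:330,::-1];j=cam('scene')['image'][160:310,330:480,::-1]
cv2.imwrite('pics/g.png',cv2.resize(np.hstack([i,j]),None,fx=2.6,fy=2.6,interpolation=cv2.INTER_CUBIC))
E
```

```text
tcp [541.3 161.4  84.3] t [0.0017 0.0014 0.118 ] r [ 0.0145  0.0005 -0.0333]
```

View pics/g.png

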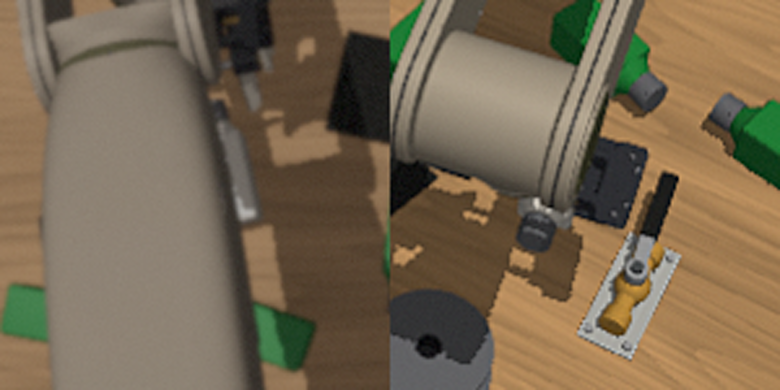

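The picture shows the gripper still above the bottle. The move was refused because each row needs every key, so I'm resending it.

servo_tool(deltas=[{"tx":0.0017,"ty":0.0014,"tz":0.0,"rx":0.0145,"ry":0,"rz":-0.033,"claw":1},{"tx":0.0017,"ty":0.0014,"tz":0.04,"rx":0.0145,"ry":0,"rz":-0.033,"claw":1},{"tx":0.0017,"ty":0.0014,"tz":0.07,"rx":0.0145,"ry":0,"rz":-0.033,"claw":1},{"tx":0.0017,"ty":0.0014,"tz":0.1,"rx":0.0145,"ry":0,"rz":-0.033,"claw":1},{"tx":0.0017,"ty":0.0014,"tz":0.118,"rx":0.0145,"ry":0,"rz":-0.033,"claw":1},{"tx":0.0017,"ty":0.0014,"tz":0.118,"rx":0.0145,"ry":0,"rz":-0.033,"claw":1},{"tx":0.0017,"ty":0.0014,"tz":0.118,"rx":0.0145,"ry":0,"rz":-0.033,"claw":0.4},{"tx":0.0017,"ty":0.0014,"tz":0.118,"rx":0.0145,"ry":0,"rz":-0.033,"claw":0.4},{"tx":0.0017,"ty":0.0014,"tz":0.118,"rx":0.0145,"ry":0,"rz":-0.033,"claw":0.4},{"tx":0.0017,"ty":0.0014,"tz":0.118,"rx":0.0145,"ry":0,"rz":-0.033,"claw":0.4}], force=40)

```text
t: 2.85
tool_pos: [541.0, 163.8, 87.3]
orientation: [-0.256, -0.103, 0.961, -0.027]
ft_force: [-0.4, -0.7, 0.4]
gripper_width: 57.6
grasp_force: 0.0
```

```bash
python3 - <<'E'
from h import *
R=pose(12.1,-30); g=np.array([509.5,154.6,28]);delta(g,R)
s=ctrl.sense();print(s['gripper_width'],s['grasp_force'],s['ft_force'])
delta(g+[0,0,170],R)
E
```

```text
tcp [541.3 161.4  84.3] t [-0.0012 -0.0023  0.0027] r [-0.0015  0.0056  0.0035]
57.638989810911895 0.0 [-0.43720779 -0.67101767  0.42900334]
tcp [541.3 161.4 254.3] t [ 0.0833 -0.0023 -0.1448] r [-0.0015  0.0056  0.0035]
```

servo_tool(deltas=[{"tx":0,"ty":0,"tz":0,"rx":0,"ry":0,"rz":0,"claw":0.4},{"tx":0,"ty":0,"tz":0,"rx":0,"ry":0,"rz":0,"claw":0.4},{"tx":0,"ty":0,"tz":0,"rx":0,"ry":0,"rz":0,"claw":0.4},{"tx":0,"ty":0,"tz":0,"rx":0,"ry":0,"rz":0,"claw":0.4},{"tx":0.01,"ty":0,"tz":-0.0173,"rx":0,"ry":0,"rz":0,"claw":0.4},{"tx":0.025,"ty":0,"tz":-0.0433,"rx":0,"ry":0,"rz":0,"claw":0.4},{"tx":0.04,"ty":0,"tz":-0.0693,"rx":0,"ry":0,"rz":0,"claw":0.4},{"tx":0.055,"ty":0,"tz":-0.0953,"rx":0,"ry":0,"rz":0,"claw":0.4},{"tx":0.07,"ty":0,"tz":-0.121,"rx":0,"ry":0,"rz":0,"claw":0.4},{"tx":0.085,"ty":0,"tz":-0.147,"rx":0,"ry":0,"rz":0,"claw":0.4}], force=40)

```text
t: 4.1
tool_pos: [539.9, 163.7, 258.7]
orientation: [-0.256, -0.103, 0.961, -0.027]
ft_force: [-0.0, -0.1, -2.7]
gripper_width: 56.0
grasp_force: 40.0
```

```bash
python3 - <<'E'
from h import *
for h,t in((3,0),(-5,30),(-13.8,60)): delta([590,-20,200],pose(h,t))
s=ctrl.sense();print(s['qpos'])
E
```

```text
tcp [590. -20. 265.] t [-0.0055 -0.1901 -0.0106] r [-0.0792 -0.9929  0.3008]
tcp [557.6 -17.2 256.3] t [ 0.0171 -0.1805  0.0124] r [ 1.8000e-03 -1.9796e+00  6.0100e-01]
tcp [535.3  -6.6 232.5] t [ 0.0222 -0.1655  0.0428] r [ 0.2511 -2.939   0.9284]
[ 0.20536744  0.47096851  1.23186744 -0.00384601  1.95974537 -1.5794699 ]
```

servo_tool(deltas=[{"tx":-0.001,"ty":-0.03,"tz":-0.002,"rx":-0.013,"ry":-0.16,"rz":0.05,"claw":0.4},{"tx":-0.002,"ty":-0.06,"tz":-0.004,"rx":-0.026,"ry":-0.33,"rz":0.1,"claw":0.4},{"tx":-0.003,"ty":-0.095,"tz":-0.005,"rx":-0.04,"ry":-0.5,"rz":0.15,"claw":0.4},{"tx":-0.004,"ty":-0.125,"tz":-0.007,"rx":-0.053,"ry":-0.66,"rz":0.2,"claw":0.4},{"tx":-0.005,"ty":-0.16,"tz":-0.009,"rx":-0.066,"ry":-0.83,"rz":0.25,"claw":0.4},{"tx":-0.0055,"ty":-0.19,"tz":-0.0106,"rx":-0.079,"ry":-0.993,"rz":0.3,"claw":0.4},{"tx":-0.0055,"ty":-0.19,"tz":-0.0106,"rx":-0.079,"ry":-0.993,"rz":0.3,"claw":0.4},{"tx":-0.0055,"ty":-0.19,"tz":-0.0106,"rx":-0.079,"ry":-0.993,"rz":0.3,"claw":0.4},{"tx":-0.0055,"ty":-0.19,"tz":-0.0106,"rx":-0.079,"ry":-0.993,"rz":0.3,"claw":0.4},{"tx":-0.0055,"ty":-0.19,"tz":-0.0106,"rx":-0.079,"ry":-0.993,"rz":0.3,"claw":0.4}])

```text
t: 5.35
tool_pos: [590.3, -19.0, 263.0]
orientation: [-0.0, -0.027, 1.0, -0.0]
ft_force: [0.3, 0.7, -3.0]
gripper_width: 56.0
grasp_force: 40.0
```

```bash
python3 - <<'E'
from h import *
for h,t in((3,0),(-5,28),(-13.8,60)): delta([590,-20,200],pose(h,t))
s=ctrl.sense();print(s['qpos'])
E
```

```text
tcp [590. -20. 265.] t [ 0.0003 -0.0009 -0.002 ] r [-0.     -0.0018  0.0034]
tcp [559.6 -17.3 257.4] t [0.0305 0.0034 0.0056] r [ 0.0658 -0.9335  0.2647]
tcp [535.3  -6.6 232.5] t [0.0542 0.0154 0.0305] r [ 0.2947 -1.9867  0.511 ]
[-1.18948029e-01  1.26891824e-01  1.56479636e+00 -1.85799473e-04
  1.45082221e+00 -1.74387340e+00]
```

servo_tool(deltas=[{"tx":0.007,"ty":0,"tz":0,"rx":0.01,"ry":-0.22,"rz":0.06,"claw":0.4},{"tx":0.015,"ty":0,"tz":0,"rx":0.03,"ry":-0.45,"rz":0.13,"claw":0.4},{"tx":0.023,"ty":0.001,"tz":0.002,"rx":0.045,"ry":-0.7,"rz":0.2,"claw":0.4},{"tx":0.0305,"ty":0.0034,"tz":0.0056,"rx":0.066,"ry":-0.9335,"rz":0.2647,"claw":0.4},{"tx":0.0305,"ty":0.0034,"tz":0.0056,"rx":0.066,"ry":-0.9335,"rz":0.2647,"claw":0.4},{"tx":0.0305,"ty":0.0034,"tz":0.0056,"rx":0.066,"ry":-0.9335,"rz":0.2647,"claw":0.4},{"tx":0.0305,"ty":0.0034,"tz":0.0056,"rx":0.066,"ry":-0.9335,"rz":0.2647,"claw":0.4},{"tx":0.0305,"ty":0.0034,"tz":0.0056,"rx":0.066,"ry":-0.9335,"rz":0.2647,"claw":0.4},{"tx":0.0305,"ty":0.0034,"tz":0.0056,"rx":0.066,"ry":-0.9335,"rz":0.2647,"claw":0.4},{"tx":0.0305,"ty":0.0034,"tz":0.0056,"rx":0.066,"ry":-0.9335,"rz":0.2647,"claw":0.4}])

```text
t: 6.6
tool_pos: [559.8, -18.2, 257.6]
orientation: [0.242, 0.043, 0.969, -0.011]
ft_force: [-0.1, 0.7, -2.4]
gripper_width: 55.5
grasp_force: 40.0
```

```bash
python3 - <<'E'
from h import *
for h,t in((-13.8,50),(-13.8,60)): delta([601,-22,200],pose(h,t))
s=ctrl.sense();print(s['qpos'],s['tool_pos'],s['grasp_force'])
E
```

```text
tcp [552.6 -10.1 241.8] t [0.0143 0.0074 0.0103] r [ 0.1839 -0.7309  0.2274]
tcp [546.3  -8.6 232.5] t [0.0243 0.0084 0.0154] r [ 0.2044 -1.0636  0.2119]
[-0.13549577 -0.32060365  2.0567975   0.02757364  0.91683994 -1.62897027] [559.76772882 -18.16152619 257.56914545] 39.97902274131775
```

servo_tool(deltas=[{"tx":0.006,"ty":0.002,"tz":0.003,"rx":0.05,"ry":-0.25,"rz":0.05,"claw":0.4},{"tx":0.012,"ty":0.004,"tz":0.007,"rx":0.1,"ry":-0.5,"rz":0.1,"claw":0.4},{"tx":0.018,"ty":0.006,"tz":0.011,"rx":0.15,"ry":-0.75,"rz":0.16,"claw":0.4},{"tx":0.0243,"ty":0.0084,"tz":0.0154,"rx":0.2,"ry":-1,"rz":0.212,"claw":0.4},{"tx":0.0243,"ty":0.0084,"tz":0.0154,"rx":0.2,"ry":-1,"rz":0.212,"claw":0.4},{"tx":0.0243,"ty":0.0084,"tz":0.0154,"rx":0.2,"ry":-1,"rz":0.212,"claw":0.4},{"tx":0.0243,"ty":0.0084,"tz":0.0154,"rx":0.2,"ry":-1,"rz":0.212,"claw":0.4},{"tx":0.0243,"ty":0.0084,"tz":0.0154,"rx":0.2,"ry":-1,"rz":0.212,"claw":0.4},{"tx":0.0243,"ty":0.0084,"tz":0.0154,"rx":0.2,"ry":-1,"rz":0.212,"claw":0.4},{"tx":0.0243,"ty":0.0084,"tz":0.0154,"rx":0.2,"ry":-1,"rz":0.212,"claw":0.4}])

```text
t: 7.85
tool_pos: [546.4, -8.7, 232.9]
orientation: [0.482, 0.104, 0.868, -0.058]
ft_force: [0.4, 0.6, -2.7]
gripper_width: 55.8
grasp_force: 40.0
```

```bash
python3 - <<'E'
from h import *
for z in (200,100,66): delta([601,-22,z],pose(-13.8,60))
s=ctrl.sense();print(s['qpos'],s['tool_pos'],s['grasp_force'])
i=cam('top')['image'][120:300,240:420,::-1];j=cam('scene')['image'][120:300,230:410,::-1]
cv2.imwrite('pics/up.png',cv2.resize(np.hstack([i,j]),None,fx=2.2,fy=2.2,interpolation=cv2.INTER_CUBIC))
E
```

```text
tcp [546.3  -8.6 232.5] t [0.0004 0.0001 0.0001] r [ 0.0008 -0.0625  0.0022]
tcp [546.3  -8.6 132.5] t [0.0853 0.0002 0.0529] r [ 0.0008 -0.0625  0.0022]
tcp [546.3  -8.6  98.5] t [0.1142 0.0002 0.0709] r [ 0.0008 -0.0625  0.0022]
[-1.96164215e-03 -5.62611236e-01  2.47313992e+00 -7.32645961e-01
  3.04558896e-01 -7.34776467e-01] [546.4181166   -8.70943761 232.90018311] 39.9798184633255
```

View pics/up.png

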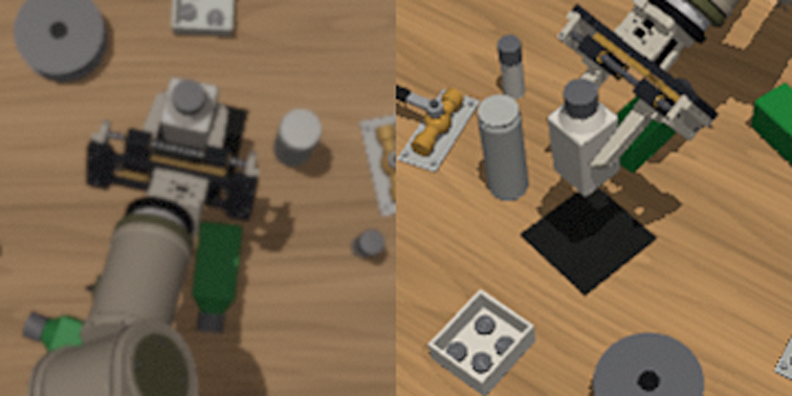

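Upright in the grip: cap at (580,98) in the scene crop, and the body above the near half of the pad. I'll lower it to about 10 mm above first.

servo_tool(deltas=[{"tx":0,"ty":0,"tz":0,"rx":0,"ry":-0.0625,"rz":0,"claw":0.4},{"tx":0.015,"ty":0,"tz":0.0093,"rx":0,"ry":-0.0625,"rz":0,"claw":0.4},{"tx":0.03,"ty":0,"tz":0.0186,"rx":0,"ry":-0.0625,"rz":0,"claw":0.4},{"tx":0.05,"ty":0,"tz":0.031,"rx":0,"ry":-0.0625,"rz":0,"claw":0.4},{"tx":0.07,"ty":0,"tz":0.0434,"rx":0,"ry":-0.0625,"rz":0,"claw":0.4},{"tx":0.085,"ty":0,"tz":0.0527,"rx":0,"ry":-0.0625,"rz":0,"claw":0.4},{"tx":0.095,"ty":0,"tz":0.059,"rx":0,"ry":-0.0625,"rz":0,"claw":0.4},{"tx":0.103,"ty":0,"tz":0.064,"rx":0,"ry":-0.0625,"rz":0,"claw":0.4},{"tx":0.103,"ty":0,"tz":0.064,"rx":0,"ry":-0.0625,"rz":0,"claw":0.4},{"tx":0.103,"ty":0,"tz":0.064,"rx":0,"ry":-0.0625,"rz":0,"claw":0.4}])

```text
t: 9.2
tool_pos: [543.5, -14.8, 154.6]
orientation: [0.469, 0.103, 0.876, -0.052]
ft_force: [-0.7, -0.3, -2.4]
gripper_width: 56.0
grasp_force: 40.0
```

```bash
python3 - <<'E'
from h import *
for z in (79,66): delta([601,-22,z],pose(-13.8,60))
s=ctrl.sense();print(s['qpos'],s['tool_pos'],s['grasp_force'])
E
```

```text
tcp [546.3  -8.6 111.5] t [0.0351 0.0065 0.025 ] r [ 0.0207 -0.1227  0.0029]
tcp [546.3  -8.6  98.5] t [0.0459 0.0064 0.0322] r [ 0.0207 -0.1227  0.0029]
[-0.03549695 -0.36802629  2.49675057 -1.33634394  0.16431752 -0.1245841 ] [543.50783723 -14.77235091 154.56269668] 39.979453682899475
```

Joints 3 and 4 are at their limits in this posture. I'll fit the arm's link lengths from the readings and look for a reachable heading.

```bash
cat > kin.py <<'E'
from h import *
from scipy.optimize import least_squares
D=[((.13,1.488,1.523),np.hypot(201.089,565.304),302.735),((.47096851,1.23186744,1.95974537),np.hypot(539.9,163.7),258.7),
((.12689182,1.56479636,1.45082221),np.hypot(590.3,19),263),((-.32060365,2.0567975,.91683994),np.hypot(559.8,18.2),257.6)]
A=[];B=[]
for (a,b,c),r,z in D:
    f=a+b;p=f+c
    A+=[[1,0,np.sin(a),np.sin(f),np.cos(f),np.sin(p)],[0,1,np.cos(a),np.cos(f),-np.sin(f),np.cos(p)]];B+=[r,z]
P,res,rk,sv=np.linalg.lstsq(np.array(A),np.array(B),rcond=None)
a1,d1,L2,L3,e,L6=P
Ry=lambda t:Ro.from_rotvec([0,t,0]);Rz=lambda t:Ro.from_rotvec([0,0,t])
def fk(q):
    R=Rz(q[0])*Ry(q[1]);p=Rz(q[0]).apply([a1,0,d1])+R.apply([0,0,L2])
    R=R*Ry(q[2]);p=p+R.apply([e,0,L3]);W=p
    R=R*Rz(q[3])*Ry(q[4])*Rz(q[5]);return p+R.apply([0,0,L6]),R,W
lo=np.array([-2.96,-.89,.02,-1.34,0,-2.66]);hi=np.array([2.96,2.26,2.5,4.48,2.73,2.66])
def ik(p,R,off=0,n=30,rng=np.random.default_rng(0)):
    best=None
    def f(q):
        x,r,_=fk(q);return np.r_[(x-p)/100,(r.inv()*T).as_rotvec()]
    T=Ro.from_matrix(R)*Rz(off)
    for i in range(n):
        s=least_squares(f,rng.uniform(lo,hi),bounds=(lo,hi))
        if best is None or s.cost<best.cost:best=s
        if s.cost<1e-6:break
    return best.x,best.cost
E
python3 - <<'E'
from kin import *
print(np.round(P),res,rk,np.round(np.array(A)@P-B,1))
q=[-0.03549695,-0.36802629,2.49675057,-1.33634394,0.16431752,-0.1245841]
p,R,W=fk(q);s=ctrl.sense();print(p,s['tool_pos']); Rm=q2R(s['orientation']); off=Rm.inv()*R; print(off.as_rotvec())
o=off.as_rotvec()[2]
for h in (-2,20,-60,-90,-120,-150,180,150):
    R=pose(h,60);g=np.array([601,-22,66.]);
    x,c=min((ik(g-65*R[:,2],R,o+k,12) for k in(0,np.pi)),key=lambda v:v[1]);print(h,round(c,6),np.round(x,2),np.round(fk(x)[2]))
E
```

```text
[  8. 317. 365. 548.  60. 291.] [0.0105037] 6 [-0.  -0.  -0.   0.1  0.  -0.  -0.  -0. ]
[545.31196864 -65.65047071 155.43431777] [543.50783723 -14.77235091 154.56269668]
[ 1.21732756e-09 -1.00077148e-08 -1.57079633e+00]
-2 0.001067 [-0.04 -0.15  2.5   3.13  0.22  1.58] [301. -12. 251.]
20 0.0 [-0.39 -0.02  2.4   1.77  0.64 -0.68] [ 312. -127.  244.]
-60 0.0 [ 0.5   0.38  1.93 -1.18  1.21 -2.48] [447. 245. 244.]
-90 0.0 [ 0.44  0.7   1.46 -0.9   1.6   0.72] [601. 286. 244.]
-120 0.0 [ 0.31  1.    0.98 -0.68  1.97 -2.3 ] [755. 245. 244.]
-150 0.0 [ 0.15  1.27  0.52 -0.44  2.31  1.07] [868. 132. 244.]
180 0.0 [-0.02  1.45  0.22 -0.04  2.51  1.53] [909. -22. 244.]
150 0.0 [-0.2   1.31  0.46  0.4   2.35 -1.12] [ 868. -176.  244.]
```

```bash
python3 - <<'E'
t=open('kin.py').read()
t=t.replace("],r,z in D","],r,z in D").replace("[0,np.cos(a)","[0,np.cos(a)").replace("B+=[r,z]","B+=[np.sqrt(r*r-LY**2),z]").replace("A=[];B=[]","LY=51.;A=[];B=[]").replace("apply([a1,0,d1])","apply([a1,LY,d1])")
t=t.replace("off=0,n=30,","off=-np.pi/2,n=30,q0=None,").replace("rng.uniform(lo,hi),bounds","(np.clip(q0,lo+1e-3,hi-1e-3) if q0 is not None and i==0 else rng.uniform(lo,hi)),bounds")
open('kin.py','w').write(t)
E
python3 - <<'E'
from kin import *
print(np.round(P,1))
s=ctrl.sense();q=np.array(s['qpos']);print(fk(q)[0],s['tool_pos'])
for h,ti,g in ((-14,56,[601,-22,200]),(-30,60,[610,-10,200]),(-45,60,[610,0,200]),(-60,60,[610,0,200]),(-90,60,[605,-10,200]),(-103.8,60,[601,-22,200]),(-103.8,60,[601,-22,66])):
    R=pose(h,ti);q,c=ik(np.array(g)-65*R[:,2],R,q0=q);print(h,ti,round(c,6),np.round(q,2),np.round(fk(q)[2]))
E
```

```text
[  4.9 317.8 365.9 548.8  60.5 291.5]
[544.71727491 -14.72181608 155.63861793] [543.50783723 -14.77235091 154.56269668]
-14 56 0.0 [-0.   -0.56  2.45 -0.61  0.35 -0.85] [314.  50. 399.]
-30 60 0.0 [ 0.26 -0.3   2.31 -1.27  0.7   0.08] [343. 144. 378.]
-45 60 0.0 [ 0.39 -0.05  2.1  -1.22  1.02  0.27] [392. 218. 378.]
-60 60 0.0 [ 0.43  0.16  1.88 -1.13  1.27  0.37] [456. 267. 378.]
-90 60 0.0 [ 0.38  0.51  1.43 -0.94  1.69  0.52] [605. 299. 378.]
-103.8 60 0.0 [ 0.32  0.65  1.24 -0.87  1.85  0.58] [675. 278. 378.]
-103.8 60 0.0 [ 0.32  0.84  1.24 -0.84  1.73  0.72] [675. 278. 244.]
```

```bash
python3 - <<'E'
from h import *
delta([601,-22,200],pose(-14,56)); delta([610,0,200],pose(-38,58))
E
```

```text
tcp [548.7  -9.  236.3] t [-0.0701  0.0072 -0.0422] r [0.0262 0.0106 0.0073]
tcp [566.6  33.9 234.4] t [-0.0725  0.053  -0.0348] r [ 0.6984 -0.0569  0.4408]
```

servo_tool(deltas=[{"tx":-0.02,"ty":0.002,"tz":-0.012,"rx":0.026,"ry":0.01,"rz":0.007,"claw":0.4},{"tx":-0.045,"ty":0.004,"tz":-0.027,"rx":0.026,"ry":0.01,"rz":0.007,"claw":0.4},{"tx":-0.07,"ty":0.007,"tz":-0.042,"rx":0.026,"ry":0.01,"rz":0.007,"claw":0.4},{"tx":-0.071,"ty":0.018,"tz":-0.04,"rx":0.19,"ry":-0.007,"rz":0.12,"claw":0.4},{"tx":-0.071,"ty":0.03,"tz":-0.038,"rx":0.36,"ry":-0.02,"rz":0.22,"claw":0.4},{"tx":-0.072,"ty":0.042,"tz":-0.036,"rx":0.53,"ry":-0.04,"rz":0.33,"claw":0.4},{"tx":-0.0725,"ty":0.053,"tz":-0.035,"rx":0.698,"ry":-0.057,"rz":0.44,"claw":0.4},{"tx":-0.0725,"ty":0.053,"tz":-0.035,"rx":0.698,"ry":-0.057,"rz":0.44,"claw":0.4},{"tx":-0.0725,"ty":0.053,"tz":-0.035,"rx":0.698,"ry":-0.057,"rz":0.44,"claw":0.4},{"tx":-0.0725,"ty":0.053,"tz":-0.035,"rx":0.698,"ry":-0.057,"rz":0.44,"claw":0.4}])

```text
t: 10.45
tool_pos: [565.9, 33.0, 234.5]
orientation: [0.458, 0.285, 0.827, -0.158]
ft_force: [0.3, 0.3, -2.5]
gripper_width: 56.0
grasp_force: 40.0
```

```bash
python3 - <<'E'
from h import *
s=ctrl.sense();print(np.round(s['qpos'],2),s['grasp_force'])
delta([610,0,200],pose(-38,58)); delta([610,0,200],pose(-70,60))
E
```

```text
[ 0.34 -0.17  2.18 -1.19  0.88  0.14] 39.97965395450592
tcp [566.6  33.9 234.4] t [ 0.      0.0012 -0.    ] r [ 0.0008 -0.0012  0.0001]
tcp [590.7  52.9 232.5] t [-0.0022  0.031   0.0073] r [ 0.915  -0.0662  0.5498]
```

servo_tool(deltas=[{"tx":0,"ty":0.006,"tz":0,"rx":0.18,"ry":-0.013,"rz":0.11,"claw":0.4},{"tx":-0.001,"ty":0.012,"tz":0.001,"rx":0.36,"ry":-0.026,"rz":0.22,"claw":0.4},{"tx":-0.001,"ty":0.018,"tz":0.003,"rx":0.55,"ry":-0.04,"rz":0.33,"claw":0.4},{"tx":-0.002,"ty":0.025,"tz":0.005,"rx":0.73,"ry":-0.053,"rz":0.44,"claw":0.4},{"tx":-0.002,"ty":0.031,"tz":0.007,"rx":0.915,"ry":-0.066,"rz":0.55,"claw":0.4},{"tx":-0.002,"ty":0.031,"tz":0.007,"rx":0.915,"ry":-0.066,"rz":0.55,"claw":0.4},{"tx":-0.002,"ty":0.031,"tz":0.007,"rx":0.915,"ry":-0.066,"rz":0.55,"claw":0.4},{"tx":-0.002,"ty":0.031,"tz":0.007,"rx":0.915,"ry":-0.066,"rz":0.55,"claw":0.4},{"tx":-0.002,"ty":0.031,"tz":0.007,"rx":0.915,"ry":-0.066,"rz":0.55,"claw":0.4},{"tx":-0.002,"ty":0.031,"tz":0.007,"rx":0.915,"ry":-0.066,"rz":0.55,"claw":0.4}])

```text
t: 11.7
tool_pos: [590.6, 54.0, 232.4]
orientation: [0.41, 0.497, 0.709, -0.287]
ft_force: [-0.3, 0.6, -2.9]
gripper_width: 55.8
grasp_force: 40.0
```

```bash
python3 - <<'E'
from h import *
s=ctrl.sense();print(np.round(s['qpos'],2),s['grasp_force'])
delta([601,-22,200],pose(-103.8,60))
E
```

```text
[ 0.44  0.29  1.72 -1.06  1.43  0.43] 39.979902505874634
tcp [614.4  32.7 232.5] t [-0.0142  0.0151  0.0243] r [9.760e-01 4.000e-04 5.635e-01]
```

servo_tool(deltas=[{"tx":-0.003,"ty":0.003,"tz":0.005,"rx":0.19,"ry":0,"rz":0.11,"claw":0.4},{"tx":-0.006,"ty":0.006,"tz":0.01,"rx":0.39,"ry":0,"rz":0.22,"claw":0.4},{"tx":-0.009,"ty":0.009,"tz":0.015,"rx":0.58,"ry":0,"rz":0.33,"claw":0.4},{"tx":-0.012,"ty":0.012,"tz":0.02,"rx":0.78,"ry":0,"rz":0.45,"claw":0.4},{"tx":-0.0142,"ty":0.015,"tz":0.0243,"rx":0.976,"ry":0,"rz":0.5635,"claw":0.4},{"tx":-0.0142,"ty":0.015,"tz":0.0243,"rx":0.976,"ry":0,"rz":0.5635,"claw":0.4},{"tx":-0.0142,"ty":0.015,"tz":0.0243,"rx":0.976,"ry":0,"rz":0.5635,"claw":0.4},{"tx":-0.0142,"ty":0.015,"tz":0.0243,"rx":0.976,"ry":0,"rz":0.5635,"claw":0.4},{"tx":-0.0142,"ty":0.015,"tz":0.0243,"rx":0.976,"ry":0,"rz":0.5635,"claw":0.4},{"tx":-0.0142,"ty":0.015,"tz":0.0243,"rx":0.976,"ry":0,"rz":0.5635,"claw":0.4}])

```text
t: 12.95
tool_pos: [614.4, 33.0, 232.5]
orientation: [0.309, 0.681, 0.534, -0.393]
ft_force: [-0.3, 1.1, -3.2]
gripper_width: 56.0
grasp_force: 40.0
```

```bash
python3 - <<'E'
from h import *
s=ctrl.sense();print(np.round(s['qpos'],2),s['grasp_force'])
for z in(200,78,66):delta([601,-22,z],pose(-103.8,60))
E
```

```text
[ 0.32  0.65  1.24 -0.87  1.86  0.58] 39.97973442077637
tcp [614.4  32.7 232.5] t [-0.0001  0.0001  0.0003] r [0.0009 0.0006 0.0004]
tcp [614.4  32.7 110.5] t [1.055e-01 1.000e-04 6.120e-02] r [0.0009 0.0006 0.0004]
tcp [614.4  32.7  98.5] t [1.159e-01 1.000e-04 6.720e-02] r [0.0009 0.0006 0.0004]
```

Lowering to about 8 mm above contact.

servo_tool(deltas=[{"tx":0.015,"ty":0,"tz":0.0087,"rx":0,"ry":0,"rz":0,"claw":0.4},{"tx":0.035,"ty":0,"tz":0.02,"rx":0,"ry":0,"rz":0,"claw":0.4},{"tx":0.055,"ty":0,"tz":0.032,"rx":0,"ry":0,"rz":0,"claw":0.4},{"tx":0.075,"ty":0,"tz":0.0435,"rx":0,"ry":0,"rz":0,"claw":0.4},{"tx":0.09,"ty":0,"tz":0.052,"rx":0,"ry":0,"rz":0,"claw":0.4},{"tx":0.1,"ty":0,"tz":0.058,"rx":0,"ry":0,"rz":0,"claw":0.4},{"tx":0.107,"ty":0,"tz":0.062,"rx":0,"ry":0,"rz":0,"claw":0.4},{"tx":0.107,"ty":0,"tz":0.062,"rx":0,"ry":0,"rz":0,"claw":0.4},{"tx":0.107,"ty":0,"tz":0.062,"rx":0,"ry":0,"rz":0,"claw":0.4},{"tx":0.107,"ty":0,"tz":0.062,"rx":0,"ry":0,"rz":0,"claw":0.4}])

```text
t: 14.2
tool_pos: [614.9, 32.6, 109.5]
orientation: [0.309, 0.682, 0.534, -0.393]
ft_force: [0.6, 0.4, -2.6]
gripper_width: 55.5
grasp_force: 40.0
```

```bash
python3 - <<'E'
from h import *
for z in(66,):delta([601,-22,z],pose(-103.8,60))
i=cam('top')['image'][120:300,240:420,::-1];j=cam('scene')['image'][120:300,230:410,::-1]
cv2.imwrite('pics/low.png',cv2.resize(np.hstack([i,j]),None,fx=2.2,fy=2.2,interpolation=cv2.INTER_CUBIC))
E
```

```text
tcp [614.4  32.7  98.5] t [ 0.0095 -0.0004  0.0055] r [ 0.0005 -0.0003 -0.0022]
```

View pics/low.png

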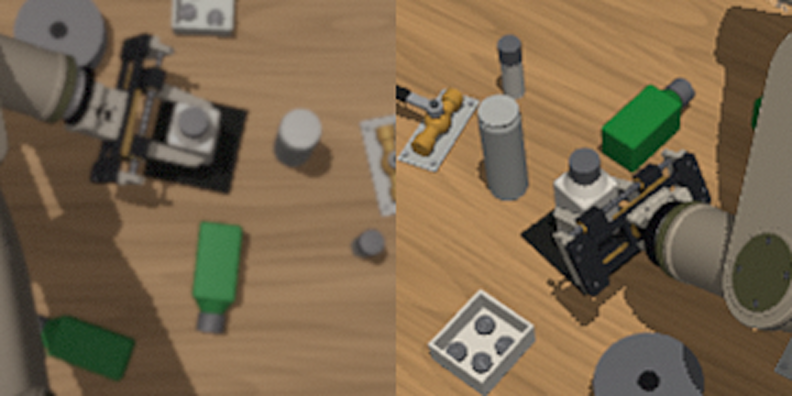

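The bottle is upright over the pad, with its cap at (193,125) in the crop and clearance all round. I'll lower it slowly, watching the force.

servo_tool(deltas=[{"tx":0.002,"ty":0,"tz":0.0012,"rx":0,"ry":0,"rz":0,"claw":0.4},{"tx":0.004,"ty":0,"tz":0.0023,"rx":0,"ry":0,"rz":0,"claw":0.4},{"tx":0.005,"ty":0,"tz":0.0029,"rx":0,"ry":0,"rz":0,"claw":0.4},{"tx":0.006,"ty":0,"tz":0.0035,"rx":0,"ry":0,"rz":0,"claw":0.4},{"tx":0.0065,"ty":0,"tz":0.0038,"rx":0,"ry":0,"rz":0,"claw":0.4},{"tx":0.007,"ty":0,"tz":0.004,"rx":0,"ry":0,"rz":0,"claw":0.4},{"tx":0.0075,"ty":0,"tz":0.0043,"rx":0,"ry":0,"rz":0,"claw":0.4},{"tx":0.008,"ty":0,"tz":0.0046,"rx":0,"ry":0,"rz":0,"claw":0.4},{"tx":0.008,"ty":0,"tz":0.0046,"rx":0,"ry":0,"rz":0,"claw":0.4},{"tx":0.008,"ty":0,"tz":0.0046,"rx":0,"ry":0,"rz":0,"claw":0.4}])

```text
t: 15.55
tool_pos: [614.4, 32.5, 99.4]
orientation: [0.309, 0.681, 0.534, -0.394]
ft_force: [0.4, 1.0, -2.8]
gripper_width: 55.5
grasp_force: 40.0
```

servo_tool(deltas=[{"tx":0.0004,"ty":0,"tz":0.0002,"rx":0,"ry":0,"rz":0,"claw":0.4},{"tx":0.0008,"ty":0,"tz":0.0005,"rx":0,"ry":0,"rz":0,"claw":0.4},{"tx":0.0012,"ty":0,"tz":0.0007,"rx":0,"ry":0,"rz":0,"claw":0.4},{"tx":0.0015,"ty":0,"tz":0.0009,"rx":0,"ry":0,"rz":0,"claw":0.4},{"tx":0.0018,"ty":0,"tz":0.001,"rx":0,"ry":0,"rz":0,"claw":0.4},{"tx":0.002,"ty":0,"tz":0.0012,"rx":0,"ry":0,"rz":0,"claw":0.4},{"tx":0.0022,"ty":0,"tz":0.0013,"rx":0,"ry":0,"rz":0,"claw":0.4},{"tx":0.0022,"ty":0,"tz":0.0013,"rx":0,"ry":0,"rz":0,"claw":0.4},{"tx":0.0022,"ty":0,"tz":0.0013,"rx":0,"ry":0,"rz":0,"claw":0.4},{"tx":0.0022,"ty":0,"tz":0.0013,"rx":0,"ry":0,"rz":0,"claw":0.4}])

```text
t: 16.8
tool_pos: [614.4, 32.6, 97.4]
orientation: [0.309, 0.682, 0.534, -0.394]
ft_force: [-3.7, 2.1, 5.6]
gripper_width: 56.0
grasp_force: 40.0
```

Contact made (about 8 N). Releasing and backing out.

servo_tool(deltas=[{"tx":0,"ty":0,"tz":0,"rx":0,"ry":0,"rz":0,"claw":0.75},{"tx":0,"ty":0,"tz":0,"rx":0,"ry":0,"rz":0,"claw":0.8},{"tx":0,"ty":0,"tz":0,"rx":0,"ry":0,"rz":0,"claw":0.8},{"tx":0,"ty":0,"tz":0,"rx":0,"ry":0,"rz":0,"claw":0.8},{"tx":0,"ty":0,"tz":-0.01,"rx":0,"ry":0,"rz":0,"claw":0.8},{"tx":0,"ty":0,"tz":-0.03,"rx":0,"ry":0,"rz":0,"claw":0.8},{"tx":0,"ty":0,"tz":-0.06,"rx":0,"ry":0,"rz":0,"claw":0.8},{"tx":0,"ty":0,"tz":-0.09,"rx":0,"ry":0,"rz":0,"claw":0.8},{"tx":0,"ty":0,"tz":-0.12,"rx":0,"ry":0,"rz":0,"claw":0.8},{"tx":0,"ty":0,"tz":-0.12,"rx":0,"ry":0,"rz":0,"claw":0.8}])

```text
t: 18.05
tool_pos: [640.4, 136.6, 159.2]
orientation: [0.31, 0.682, 0.535, -0.391]
ft_force: [-0.5, 0.4, 0.3]
gripper_width: 74.6
grasp_force: 0.0
```

```bash
python3 - <<'E'
from kin import *
s=ctrl.sense();q=np.array(s['qpos']);print(np.round(q,2),s['tool_pos'])
# push valve A: tip z 38; contact point radius 95 on lever, finger half-thickness allowance
pv=np.array([572,276.]);
for ang,off in((10.7,-40),(3.8+45,-10),(93.8,-10)):
    th=np.radians(180+ang);u=np.array([np.cos(th),np.sin(th)]);n=np.array([-u[1],u[0]])
    for h in(0,-60,-100):
        p=np.r_[pv+95*u+off*n,125];R=pose(h,0);x,c=ik(p,R,q0=q,n=3);print(ang,h,np.round(p),round(c,5),np.round(x,2))
i=cam('top')['image'][120:300,240:420,::-1];j=cam('scene')['image'][120:300,230:410,::-1]
cv2.imwrite('pics/rel.png',cv2.resize(np.hstack([i,j]),None,fx=2.2,fy=2.2,interpolation=cv2.INTER_CUBIC))
E
```

```text
[ 0.44  0.91  0.99 -0.81  1.93  0.67] [640.41945364 136.59605448 159.17922386]
10.7 0 [471. 298. 125.] 0.0 [ 0.47  0.18  1.78 -0.    1.19 -1.1 ]
10.7 -60 [471. 298. 125.] 0.0 [ 0.47  0.18  1.78 -0.    1.19 -0.05]
10.7 -100 [471. 298. 125.] 0.0 [ 0.47  0.18  1.78 -0.    1.19  0.65]
48.8 0 [502. 211. 125.] 0.0 [ 0.3   0.14  1.82  0.    1.18 -1.27]
48.8 -60 [502. 211. 125.] 0.0 [ 0.3   0.14  1.82 -0.    1.18 -0.22]
48.8 -100 [502. 211. 125.] 0.0 [ 0.3   0.14  1.82 -0.    1.18  0.48]
93.8 0 [568. 181. 125.] 0.0 [ 0.22  0.27  1.66  0.    1.2  -1.35]
93.8 -60 [568. 181. 125.] 0.0 [ 0.22  0.27  1.66 -0.    1.2  -0.3 ]
93.8 -100 [568. 181. 125.] 0.0 [ 0.22  0.27  1.66 -0.    1.2   0.4 ]
```

View pics/rel.png

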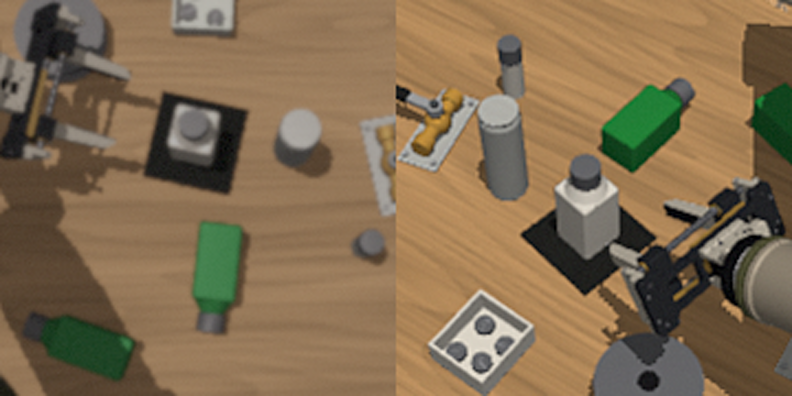

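The bottle stands upright and free near the centre of the pad, cap at (193,122) in the crop. Next is valve A: push its lever with closed fingers along the arc.

```bash
cat > push.py <<'E'
from h import *
PV={'a':(np.array([572,276.]),3.8),'b':(np.array([564,-287.]),10.9)}
def pt(v,ang,gap,z,sgn,r=95):
    """target for lever angle ang(deg, valve frame), gap of finger centre from lever centre on the driving side; sgn +1 ccw push"""
    p,y=PV[v];th=np.radians(180+y+ang);u=np.array([np.cos(th),np.sin(th)]);n=sgn*np.array([-u[1],u[0]])
    return np.r_[p+r*u-gap*n,z], pose(180+y+ang+90,0)
def rows(L,d0=None):
    for a in L: print(a[1],end=' ');delta(*pt(*a),ext=84)
E
python3 - <<'E'
from push import *
delta([600,200,110],pose(-90,32),ext=84)
rows([('a',7,45,110,1)])
E
```

```text
tcp [600.  244.5 181.2] t [ 0.0278 -0.0645 -0.097 ] r [-0.333   0.9288 -0.3223]
7 tcp [470.3 302.4 194. ] t [ 0.0294 -0.2043 -0.1254] r [-0.428   1.9682 -0.7425]
```

servo_tool(deltas=[{"tx":0,"ty":-0.02,"tz":-0.04,"rx":0,"ry":0,"rz":0,"claw":0},{"tx":0.01,"ty":-0.05,"tz":-0.08,"rx":-0.08,"ry":0.23,"rz":-0.08,"claw":0},{"tx":0.02,"ty":-0.06,"tz":-0.097,"rx":-0.16,"ry":0.46,"rz":-0.16,"claw":0},{"tx":0.025,"ty":-0.0645,"tz":-0.097,"rx":-0.25,"ry":0.7,"rz":-0.24,"claw":0},{"tx":0.0278,"ty":-0.0645,"tz":-0.097,"rx":-0.333,"ry":0.929,"rz":-0.322,"claw":0},{"tx":0.0278,"ty":-0.0645,"tz":-0.097,"rx":-0.333,"ry":0.929,"rz":-0.322,"claw":0},{"tx":0.0278,"ty":-0.0645,"tz":-0.097,"rx":-0.333,"ry":0.929,"rz":-0.322,"claw":0},{"tx":0.0278,"ty":-0.0645,"tz":-0.097,"rx":-0.333,"ry":0.929,"rz":-0.322,"claw":0},{"tx":0.0278,"ty":-0.0645,"tz":-0.097,"rx":-0.333,"ry":0.929,"rz":-0.322,"claw":0},{"tx":0.0278,"ty":-0.0645,"tz":-0.097,"rx":-0.333,"ry":0.929,"rz":-0.322,"claw":0}])

```text
t: 19.4
tool_pos: [600.0, 244.0, 180.6]
orientation: [0.195, 0.68, 0.679, -0.196]
ft_force: [0.3, -0.0, -0.8]
gripper_width: 0.5
grasp_force: 0.0
```

```bash
python3 - <<'E'
from push import *
rows([('a',7,45,110,1)])
E
```

```text
7 tcp [470.3 302.4 194. ] t [ 0.0423 -0.1298 -0.0421] r [-0.1033  1.0651 -0.3519]
```

servo_tool(deltas=[{"tx":0.01,"ty":-0.03,"tz":-0.02,"rx":-0.02,"ry":0.2,"rz":-0.07,"claw":0},{"tx":0.02,"ty":-0.06,"tz":-0.03,"rx":-0.04,"ry":0.4,"rz":-0.14,"claw":0},{"tx":0.03,"ty":-0.09,"tz":-0.035,"rx":-0.06,"ry":0.6,"rz":-0.21,"claw":0},{"tx":0.037,"ty":-0.11,"tz":-0.04,"rx":-0.08,"ry":0.8,"rz":-0.28,"claw":0},{"tx":0.0423,"ty":-0.1298,"tz":-0.0421,"rx":-0.1,"ry":1,"rz":-0.35,"claw":0},{"tx":0.0423,"ty":-0.1298,"tz":-0.0421,"rx":-0.1,"ry":1,"rz":-0.35,"claw":0},{"tx":0.0423,"ty":-0.1298,"tz":-0.0421,"rx":-0.1,"ry":1,"rz":-0.35,"claw":0},{"tx":0.0423,"ty":-0.1298,"tz":-0.0421,"rx":-0.1,"ry":1,"rz":-0.35,"claw":0},{"tx":0.0423,"ty":-0.1298,"tz":-0.0421,"rx":-0.1,"ry":1,"rz":-0.35,"claw":0},{"tx":0.0423,"ty":-0.1298,"tz":-0.0421,"rx":-0.1,"ry":1,"rz":-0.35,"claw":0}])

```text
t: 20.65
tool_pos: [470.4, 302.3, 194.3]
orientation: [0.012, 0.638, 0.77, -0.012]
ft_force: [0.3, -0.5, -0.5]
gripper_width: 0.6
grasp_force: 0.0
```

```bash
python3 - <<'E'
from push import *
rows([('a',7,45,110,1),('a',7,45,32,1),('a',7,20,32,1)])
E
```

```text
7 tcp [470.3 302.4 194. ] t [ 0.0001 -0.0002  0.0002] r [-0.008   0.0644 -0.0021]
7 tcp [470.3 302.4 116. ] t [0.0028 0.0002 0.0782] r [-0.008   0.0644 -0.0021]
7 tcp [474.9 277.8 116. ] t [-0.0222  0.0002  0.079 ] r [-0.008   0.0644 -0.0021]
```

servo_tool(deltas=[{"tx":0,"ty":0,"tz":0.02,"rx":-0.008,"ry":0.064,"rz":0,"claw":0},{"tx":0.001,"ty":0,"tz":0.04,"rx":-0.008,"ry":0.064,"rz":0,"claw":0},{"tx":0.002,"ty":0,"tz":0.06,"rx":-0.008,"ry":0.064,"rz":0,"claw":0},{"tx":0.0028,"ty":0,"tz":0.078,"rx":-0.008,"ry":0.064,"rz":0,"claw":0},{"tx":0.0028,"ty":0,"tz":0.078,"rx":-0.008,"ry":0.064,"rz":0,"claw":0},{"tx":-0.006,"ty":0,"tz":0.078,"rx":-0.008,"ry":0.064,"rz":0,"claw":0},{"tx":-0.014,"ty":0,"tz":0.079,"rx":-0.008,"ry":0.064,"rz":0,"claw":0},{"tx":-0.022,"ty":0,"tz":0.079,"rx":-0.008,"ry":0.064,"rz":0,"claw":0},{"tx":-0.022,"ty":0,"tz":0.079,"rx":-0.008,"ry":0.064,"rz":0,"claw":0},{"tx":-0.022,"ty":0,"tz":0.079,"rx":-0.008,"ry":0.064,"rz":0,"claw":0}])

```text
t: 21.9
tool_pos: [474.8, 277.9, 116.5]
orientation: [0.0, 0.638, 0.77, 0.0]
ft_force: [-0.6, -0.2, -0.5]
gripper_width: 0.1
grasp_force: 0.0
```

```bash
python3 - <<'E'
from push import *
rows([('a',a,16.5,32,1) for a in (7,10,14,18,22,26,30,33,33,36)])
E
```

```text
7 tcp [475.6 274.4 116. ] t [-0.0036  0.0002  0.0005] r [ 0.0015 -0.0007 -0.0029]
10 tcp [475.8 269.4 116. ] t [-0.0086 -0.0006  0.0005] r [ 0.0015 -0.0007 -0.1029]
14 tcp [476.5 262.7 116. ] t [-0.0153 -0.0011  0.0005] r [ 0.0016 -0.0006 -0.2363]
18 tcp [477.7 256.  116. ] t [-0.022  -0.0012  0.0005] r [ 0.0016 -0.0006 -0.3696]
22 tcp [479.3 249.5 116. ] t [-0.0287 -0.0008  0.0005] r [ 1.600e-03 -5.000e-04 -5.029e-01]
26 tcp [481.4 243.1 116. ] t [-0.0354  0.      0.0005] r [ 1.600e-03 -5.000e-04 -6.363e-01]
30 tcp [483.9 236.9 116. ] t [-0.042   0.0013  0.0005] r [ 1.600e-03 -4.000e-04 -7.696e-01]
33 tcp [486.  232.3 116. ] t [-0.0469  0.0026  0.0005] r [ 1.700e-03 -4.000e-04 -8.696e-01]
33 tcp [486.  232.3 116. ] t [-0.0469  0.0026  0.0005] r [ 1.700e-03 -4.000e-04 -8.696e-01]
36 tcp [488.5 227.9 116. ] t [-0.0517  0.0042  0.0005] r [ 1.700e-03 -3.000e-04 -9.696e-01]
```

servo_tool(deltas=[{"tx":-0.0036,"ty":0,"tz":0.0005,"rx":0,"ry":0,"rz":-0.003,"claw":0},{"tx":-0.0086,"ty":-0.0006,"tz":0.0005,"rx":0,"ry":0,"rz":-0.103,"claw":0},{"tx":-0.0153,"ty":-0.0011,"tz":0.0005,"rx":0,"ry":0,"rz":-0.236,"claw":0},{"tx":-0.022,"ty":-0.0012,"tz":0.0005,"rx":0,"ry":0,"rz":-0.37,"claw":0},{"tx":-0.0287,"ty":-0.0008,"tz":0.0005,"rx":0,"ry":0,"rz":-0.503,"claw":0},{"tx":-0.0354,"ty":0,"tz":0.0005,"rx":0,"ry":0,"rz":-0.636,"claw":0},{"tx":-0.042,"ty":0.0013,"tz":0.0005,"rx":0,"ry":0,"rz":-0.77,"claw":0},{"tx":-0.0469,"ty":0.0026,"tz":0.0005,"rx":0,"ry":0,"rz":-0.87,"claw":0},{"tx":-0.0517,"ty":0.0042,"tz":0.0005,"rx":0,"ry":0,"rz":-0.97,"claw":0},{"tx":-0.0517,"ty":0.0042,"tz":0.0005,"rx":0,"ry":0,"rz":-0.97,"claw":0}])

```text
t: 23.15
tool_pos: [488.3, 228.0, 115.8]
orientation: [-0.0, 0.424, 0.906, 0.0]
ft_force: [-1.7, 1.9, 2.3]
gripper_width: 0.4
grasp_force: 0.9
```

```bash
python3 - <<'E'
from push import *
print(ctrl.sense()['ft_force'],ctrl.sense()['qpos'][5])
rows([('a',a,16.5,32,1) for a in (36,39,43,47,51,55,59,63,65)])
E
```

```text
[-1.6556913   1.86564874  2.31285503] -0.35370597947812243
36 tcp [488.5 227.9 116. ] t [-0.0002  0.     -0.0002] r [ 0.001  -0.0006  0.0007]
39 tcp [491.1 223.6 116. ] t [-0.0052 -0.0007 -0.0002] r [ 0.001  -0.0006 -0.0993]
43 tcp [494.9 218.  116. ] t [-0.0119 -0.0013 -0.0002] r [ 0.001  -0.0006 -0.2326]
47 tcp [499.2 212.8 116. ] t [-0.0187 -0.0014 -0.0002] r [ 0.001  -0.0005 -0.366 ]
51 tcp [503.8 207.9 116. ] t [-0.0254 -0.001  -0.0002] r [ 0.001  -0.0005 -0.4993]
55 tcp [508.7 203.3 116. ] t [-0.0321 -0.0002 -0.0002] r [ 1.000e-03 -4.000e-04 -6.326e-01]
59 tcp [513.9 199.  116. ] t [-0.0387  0.0011 -0.0002] r [ 1.10e-03 -4.00e-04 -7.66e-01]
63 tcp [519.4 195.2 116. ] t [-0.0452  0.0029 -0.0002] r [ 1.100e-03 -4.000e-04 -8.993e-01]
65 tcp [522.3 193.4 116. ] t [-0.0484  0.0039 -0.0002] r [ 1.10e-03 -4.00e-04 -9.66e-01]
```

servo_tool(deltas=[{"tx":-0.0052,"ty":-0.0007,"tz":0,"rx":0,"ry":0,"rz":-0.1,"claw":0},{"tx":-0.0119,"ty":-0.0013,"tz":0,"rx":0,"ry":0,"rz":-0.233,"claw":0},{"tx":-0.0187,"ty":-0.0014,"tz":0,"rx":0,"ry":0,"rz":-0.366,"claw":0},{"tx":-0.0254,"ty":-0.001,"tz":0,"rx":0,"ry":0,"rz":-0.5,"claw":0},{"tx":-0.0321,"ty":0,"tz":0,"rx":0,"ry":0,"rz":-0.633,"claw":0},{"tx":-0.0387,"ty":0.0011,"tz":0,"rx":0,"ry":0,"rz":-0.766,"claw":0},{"tx":-0.0452,"ty":0.0029,"tz":0,"rx":0,"ry":0,"rz":-0.9,"claw":0},{"tx":-0.0484,"ty":0.0039,"tz":0,"rx":0,"ry":0,"rz":-0.966,"claw":0},{"tx":-0.0484,"ty":0.0039,"tz":0,"rx":0,"ry":0,"rz":-0.966,"claw":0},{"tx":-0.0484,"ty":0.0039,"tz":0,"rx":0,"ry":0,"rz":-0.966,"claw":0}])

```text
t: 24.4
tool_pos: [522.2, 193.4, 115.6]
orientation: [0.0, 0.184, 0.983, 0.0]
ft_force: [-2.1, 1.3, 0.7]
gripper_width: 0.6
grasp_force: 0.7
```

```bash
python3 - <<'E'
from push import *
print(ctrl.sense()['ft_force'],ctrl.sense()['qpos'][5])
rows([('a',a,16.5,32,1) for a in (65,69,73,77,81,84,86,88,90,92)])
E
```

```text
[-2.06127657  1.31078073  0.67800826] -0.9373771642891066
65 tcp [522.3 193.4 116. ] t [-0.0001  0.     -0.0004] r [ 0.0004  0.0002 -0.0017]
69 tcp [528.1 190.1 116. ] t [-0.0068 -0.0009 -0.0004] r [ 0.0004  0.0002 -0.1351]
73 tcp [534.2 187.3 116. ] t [-0.0135 -0.0013 -0.0004] r [ 4.000e-04  2.000e-04 -2.684e-01]
77 tcp [540.5 184.9 116. ] t [-0.0202 -0.0013 -0.0004] r [ 4.000e-04  2.000e-04 -4.017e-01]
81 tcp [547.  182.9 116. ] t [-0.0269 -0.0008 -0.0004] r [ 4.000e-04  2.000e-04 -5.351e-01]
84 tcp [551.9 181.7 116. ] t [-0.0319 -0.0001 -0.0004] r [ 4.000e-04  2.000e-04 -6.351e-01]
86 tcp [555.2 181.1 116. ] t [-0.0352  0.0005 -0.0004] r [ 4.000e-04  3.000e-04 -7.017e-01]
88 tcp [558.5 180.5 116. ] t [-0.0385  0.0012 -0.0004] r [ 4.000e-04  3.000e-04 -7.684e-01]
90 tcp [561.8 180.1 116. ] t [-0.0418  0.002  -0.0004] r [ 4.000e-04  3.000e-04 -8.351e-01]
92 tcp [565.2 179.8 116. ] t [-0.045   0.0029 -0.0004] r [ 4.000e-04  3.000e-04 -9.017e-01]
```

servo_tool(deltas=[{"tx":-0.0068,"ty":-0.0009,"tz":0,"rx":0,"ry":0,"rz":-0.135,"claw":0},{"tx":-0.0135,"ty":-0.0013,"tz":0,"rx":0,"ry":0,"rz":-0.268,"claw":0},{"tx":-0.0202,"ty":-0.0013,"tz":0,"rx":0,"ry":0,"rz":-0.4,"claw":0},{"tx":-0.0269,"ty":-0.0008,"tz":0,"rx":0,"ry":0,"rz":-0.535,"claw":0},{"tx":-0.0319,"ty":0,"tz":0,"rx":0,"ry":0,"rz":-0.635,"claw":0},{"tx":-0.0335,"ty":0,"tz":0,"rx":0,"ry":0,"rz":-0.7,"claw":0},{"tx":-0.0352,"ty":0.0005,"tz":0,"rx":0,"ry":0,"rz":-0.75,"claw":0},{"tx":-0.037,"ty":0.001,"tz":0,"rx":0,"ry":0,"rz":-0.8,"claw":0},{"tx":-0.0385,"ty":0.0012,"tz":0,"rx":0,"ry":0,"rz":-0.835,"claw":0},{"tx":-0.0385,"ty":0.0012,"tz":0,"rx":0,"ry":0,"rz":-0.835,"claw":0}])

```text
t: 25.65
tool_pos: [558.7, 180.4, 115.5]
orientation: [0.0, -0.034, 0.999, 0.0]
ft_force: [-1.8, -1.8, -1.1]
gripper_width: 0.5
grasp_force: 1.2
```

servo_tool(deltas=[{"tx":-0.0005,"ty":0,"tz":0,"rx":0,"ry":0,"rz":0,"claw":0},{"tx":-0.001,"ty":0,"tz":0,"rx":0,"ry":0,"rz":0,"claw":0},{"tx":-0.0015,"ty":0,"tz":0,"rx":0,"ry":0,"rz":0,"claw":0},{"tx":-0.002,"ty":0,"tz":0,"rx":0,"ry":0,"rz":0,"claw":0},{"tx":-0.0025,"ty":0,"tz":0,"rx":0,"ry":0,"rz":0,"claw":0},{"tx":-0.003,"ty":0,"tz":0,"rx":0,"ry":0,"rz":0,"claw":0},{"tx":-0.0033,"ty":0,"tz":0,"rx":0,"ry":0,"rz":0,"claw":0},{"tx":-0.0036,"ty":0,"tz":0,"rx":0,"ry":0,"rz":0,"claw":0},{"tx":-0.004,"ty":0,"tz":0,"rx":0,"ry":0,"rz":0,"claw":0},{"tx":-0.004,"ty":0,"tz":0,"rx":0,"ry":0,"rz":0,"claw":0}])

```text
t: 26.9
tool_pos: [561.9, 180.7, 115.7]
orientation: [-0.001, -0.034, 0.999, 0.0]
ft_force: [-8.3, -4.0, 3.4]
gripper_width: 0.2
grasp_force: 4.1
```

servo_tool(deltas=[{"tx":-0.0003,"ty":0,"tz":0,"rx":0,"ry":0,"rz":0,"claw":0},{"tx":-0.0006,"ty":0,"tz":0,"rx":0,"ry":0,"rz":0,"claw":0},{"tx":-0.0009,"ty":0,"tz":0,"rx":0,"ry":0,"rz":0,"claw":0},{"tx":-0.0012,"ty":0,"tz":0,"rx":0,"ry":0,"rz":0,"claw":0},{"tx":-0.0015,"ty":0,"tz":0,"rx":0,"ry":0,"rz":0,"claw":0},{"tx":-0.0015,"ty":0,"tz":0,"rx":0,"ry":0,"rz":0,"claw":0},{"tx":-0.0015,"ty":0,"tz":0,"rx":0,"ry":0,"rz":0,"claw":0},{"tx":-0.0015,"ty":0,"tz":0,"rx":0,"ry":0,"rz":0,"claw":0},{"tx":-0.0015,"ty":0,"tz":0,"rx":0,"ry":0,"rz":0,"claw":0},{"tx":-0.0015,"ty":0,"tz":0,"rx":0,"ry":0,"rz":0,"claw":0}])

```text
t: 28.15
tool_pos: [562.3, 180.7, 115.6]
orientation: [-0.002, -0.034, 0.999, -0.0]
ft_force: [-15.1, -3.8, 10.0]
gripper_width: 0.6
grasp_force: 7.7
```

Valve A's lever is at its stop: force up to 15 N with no more travel, at the computed 90°. Backing off and going high over to valve B.

```bash
python3 - <<'E'
from push import *
rows([('b',85,50,216,-1)])
E
```

```text
85 tcp [ 623.5 -376.4  300. ] t [-0.0225 -0.56   -0.1844] r [-0.0003 -0.0085 -0.0671]
```

servo_tool(deltas=[{"tx":0.006,"ty":0,"tz":0,"rx":0,"ry":0,"rz":0,"claw":0},{"tx":0.015,"ty":0,"tz":0,"rx":0,"ry":0,"rz":0,"claw":0},{"tx":0.015,"ty":0,"tz":-0.06,"rx":0,"ry":0,"rz":0,"claw":0},{"tx":0.015,"ty":0,"tz":-0.12,"rx":0,"ry":0,"rz":0,"claw":0},{"tx":0.015,"ty":0,"tz":-0.1844,"rx":0,"ry":0,"rz":0,"claw":0},{"tx":0.01,"ty":-0.05,"tz":-0.1844,"rx":0,"ry":0,"rz":0,"claw":0},{"tx":0.005,"ty":-0.11,"tz":-0.1844,"rx":0,"ry":0,"rz":0,"claw":0},{"tx":0,"ty":-0.17,"tz":-0.1844,"rx":0,"ry":0,"rz":0,"claw":0},{"tx":0,"ty":-0.23,"tz":-0.1844,"rx":0,"ry":0,"rz":0,"claw":0},{"tx":0,"ty":-0.28,"tz":-0.1844,"rx":0,"ry":0,"rz":0,"claw":0}])

```text
t: 29.4
tool_pos: [583.0, -100.7, 300.6]
orientation: [0.001, -0.033, 0.999, -0.0]
ft_force: [0.7, -0.8, 0.1]
gripper_width: 0.7
grasp_force: 0.0
```

```bash
python3 - <<'E'
from push import *
s=ctrl.sense();print(s['tool_pos'])
rows([('b',85,50,216,-1)])
c=cam('top');im=c['image'][:,:,::-1].copy()
cv2.imwrite('pics/mid.png',np.ascontiguousarray(im[100:300,190:490]).repeat(2,0).repeat(2,1))
hsv=cv2.cvtColor(im,cv2.COLOR_BGR2HSV);V=hsv[:,:,2]
m=np.zeros(V.shape,np.uint8);m[180:205,234:280]=(V[180:205,234:280]<50)
ys,xs=np.nonzero(m);w=onz(c,np.c_[xs,ys],52);print(len(xs),w.mean(0),np.ptp(w,0), 'angle from pivot',np.degrees(np.arctan2(*(w.mean(0)[:2]-[572,276])[::-1])))
E
```

```text
[ 583.02860968 -100.70346073  300.63127676]
85 tcp [ 623.5 -376.4  300. ] t [-0.022  -0.2777  0.0008] r [-0.0006  0.0044 -0.069 ]
127 [577.18262196 196.86005423  52.        ] [19.18123287 72.10656453  0.        ] angle from pivot -86.25323255329891
```

View pics/mid.png

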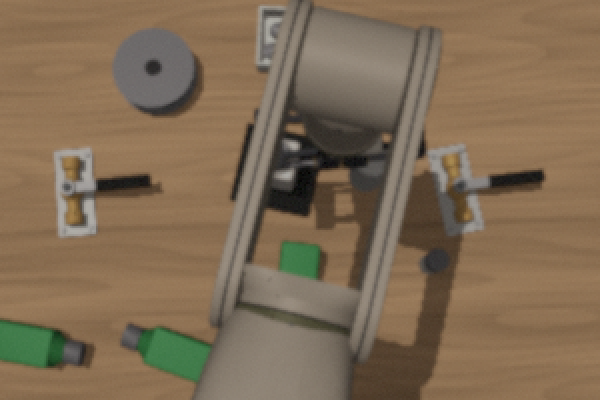

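Valve A's lever now lies across its pipe, sleeve at (122,184) in the view; the measured -86.25° in world axes is exactly 90° for this valve. On to B.

servo_tool(deltas=[{"tx":-0.004,"ty":-0.05,"tz":0,"rx":0,"ry":0,"rz":-0.01,"claw":0},{"tx":-0.009,"ty":-0.11,"tz":0,"rx":0,"ry":0,"rz":-0.03,"claw":0},{"tx":-0.014,"ty":-0.17,"tz":0,"rx":0,"ry":0,"rz":-0.05,"claw":0},{"tx":-0.018,"ty":-0.23,"tz":0,"rx":0,"ry":0,"rz":-0.069,"claw":0},{"tx":-0.022,"ty":-0.2777,"tz":0,"rx":0,"ry":0,"rz":-0.069,"claw":0},{"tx":-0.022,"ty":-0.2777,"tz":0,"rx":0,"ry":0,"rz":-0.069,"claw":0},{"tx":-0.022,"ty":-0.2777,"tz":0.06,"rx":0,"ry":0,"rz":-0.069,"claw":0},{"tx":-0.022,"ty":-0.2777,"tz":0.11,"rx":0,"ry":0,"rz":-0.069,"claw":0},{"tx":-0.022,"ty":-0.2777,"tz":0.14,"rx":0,"ry":0,"rz":-0.069,"claw":0},{"tx":-0.022,"ty":-0.2777,"tz":0.14,"rx":0,"ry":0,"rz":-0.069,"claw":0}])

```text
t: 30.7
tool_pos: [622.4, -371.7, 156.5]
orientation: [-0.002, -0.052, 0.999, 0.002]
ft_force: [0.2, -0.5, 0.5]
gripper_width: 0.4
grasp_force: 0.0
```

```bash
python3 - <<'E'
from push import *
print(np.round(ctrl.sense()['qpos'],2))
rows([('b',85,50,32,-1),('b',85,22,32,-1)])
E
```

```text
[-0.61  0.57  1.22  0.    1.36 -2.28]
85 tcp [ 623.5 -376.4  116. ] t [-0.0008 -0.0049  0.0405] r [ 0.0086 -0.0076  0.003 ]
85 tcp [ 595.6 -379.2  116. ] t [ 0.0272 -0.0049  0.0406] r [ 0.0086 -0.0076  0.003 ]
```

servo_tool(deltas=[{"tx":0,"ty":0,"tz":0.02,"rx":0,"ry":0,"rz":0,"claw":0},{"tx":0,"ty":0,"tz":0.044,"rx":0,"ry":0,"rz":0,"claw":0},{"tx":0,"ty":0,"tz":0.044,"rx":0,"ry":0,"rz":0,"claw":0},{"tx":0,"ty":0,"tz":0.044,"rx":0,"ry":0,"rz":0,"claw":0},{"tx":0.008,"ty":0,"tz":0.044,"rx":0,"ry":0,"rz":0,"claw":0},{"tx":0.017,"ty":0,"tz":0.044,"rx":0,"ry":0,"rz":0,"claw":0},{"tx":0.026,"ty":0,"tz":0.044,"rx":0,"ry":0,"rz":0,"claw":0},{"tx":0.026,"ty":0,"tz":0.044,"rx":0,"ry":0,"rz":0,"claw":0},{"tx":0.026,"ty":0,"tz":0.044,"rx":0,"ry":0,"rz":0,"claw":0},{"tx":0.026,"ty":0,"tz":0.044,"rx":0,"ry":0,"rz":0,"claw":0}])

```text
t: 31.95
tool_pos: [598.1, -376.7, 116.0]
orientation: [0.0, -0.052, 0.999, 0.0]
ft_force: [-0.4, 0.3, 0.3]
gripper_width: 0.6
grasp_force: 0.0
```

```bash
python3 - <<'E'
from push import *
rows([('b',a,16.5,32,-1) for a in (85,82,78,74,70,66,62,58,57)])
E
```

```text
85 tcp [ 590.2 -379.8  116. ] t [ 0.0082 -0.0022  0.    ] r [0.0004 0.001  0.0015]
82 tcp [ 585.3 -381.   116. ] t [ 0.0132 -0.003   0.    ] r [0.0004 0.001  0.1015]
78 tcp [ 578.7 -382.3  116. ] t [ 0.0199 -0.0035  0.    ] r [0.0004 0.001  0.2349]
74 tcp [ 572.  -383.1  116. ] t [ 0.0266 -0.0036  0.    ] r [0.0005 0.001  0.3682]
70 tcp [ 565.3 -383.4  116. ] t [ 0.0333 -0.0033  0.    ] r [5.000e-04 1.000e-03 5.015e-01]
66 tcp [ 558.5 -383.3  116. ] t [ 0.04   -0.0024  0.    ] r [5.000e-04 9.000e-04 6.349e-01]
62 tcp [ 551.8 -382.7  116. ] t [ 0.0466 -0.0011  0.    ] r [6.000e-04 9.000e-04 7.682e-01]
58 tcp [ 545.2 -381.6  116. ] t [ 0.0531  0.0007 -0.    ] r [6.000e-04 9.000e-04 9.015e-01]
57 tcp [ 543.5 -381.2  116. ] t [ 0.0547  0.0012 -0.    ] r [6.000e-04 9.000e-04 9.349e-01]
```

servo_tool(deltas=[{"tx":0.0082,"ty":-0.0022,"tz":0,"rx":0,"ry":0,"rz":0,"claw":0},{"tx":0.0132,"ty":-0.003,"tz":0,"rx":0,"ry":0,"rz":0.1,"claw":0},{"tx":0.0199,"ty":-0.0035,"tz":0,"rx":0,"ry":0,"rz":0.235,"claw":0},{"tx":0.0266,"ty":-0.0036,"tz":0,"rx":0,"ry":0,"rz":0.368,"claw":0},{"tx":0.0333,"ty":-0.0033,"tz":0,"rx":0,"ry":0,"rz":0.5,"claw":0},{"tx":0.04,"ty":-0.0024,"tz":0,"rx":0,"ry":0,"rz":0.635,"claw":0},{"tx":0.0466,"ty":-0.0011,"tz":0,"rx":0,"ry":0,"rz":0.768,"claw":0},{"tx":0.0531,"ty":0.0007,"tz":0,"rx":0,"ry":0,"rz":0.9,"claw":0},{"tx":0.0547,"ty":0.0012,"tz":0,"rx":0,"ry":0,"rz":0.935,"claw":0},{"tx":0.0547,"ty":0.0012,"tz":0,"rx":0,"ry":0,"rz":0.935,"claw":0}])

```text
t: 33.2
tool_pos: [543.4, -381.3, 116.2]
orientation: [0.0, 0.191, 0.982, 0.0]
ft_force: [2.3, 1.2, -0.3]
gripper_width: 0.5
grasp_force: 1.1
```

```bash
python3 - <<'E'
from push import *
rows([('b',a,16.5,32,-1) for a in (57,53,49,45,41,37,33,29,28)])
E
```

```text
57 tcp [ 543.5 -381.2  116. ] t [-0.0001  0.0001  0.0002] r [0.0008 0.0013 0.0014]
53 tcp [ 537.  -379.6  116. ] t [ 0.0066 -0.0008  0.0002] r [0.0008 0.0013 0.1348]
49 tcp [ 530.6 -377.5  116. ] t [ 0.0133 -0.0012  0.0002] r [0.0008 0.0013 0.2681]
45 tcp [ 524.4 -374.9  116. ] t [ 0.0201 -0.0012  0.0002] r [0.0009 0.0013 0.4014]
41 tcp [ 518.4 -371.9  116. ] t [ 0.0268 -0.0007  0.0001] r [0.0009 0.0012 0.5348]
37 tcp [ 512.6 -368.5  116. ] t [0.0334 0.0002 0.0001] r [0.001  0.0012 0.6681]
33 tcp [ 507.  -364.8  116. ] t [0.04   0.0017 0.0001] r [0.001  0.0012 0.8014]
29 tcp [ 501.7 -360.6  116. ] t [0.0465 0.0035 0.0001] r [0.0011 0.0011 0.9348]
28 tcp [ 500.4 -359.5  116. ] t [0.0481 0.0041 0.0001] r [0.0011 0.0011 0.9681]
```

servo_tool(deltas=[{"tx":0.0066,"ty":-0.0008,"tz":0,"rx":0,"ry":0,"rz":0.135,"claw":0},{"tx":0.0133,"ty":-0.0012,"tz":0,"rx":0,"ry":0,"rz":0.268,"claw":0},{"tx":0.02,"ty":-0.0012,"tz":0,"rx":0,"ry":0,"rz":0.4,"claw":0},{"tx":0.0268,"ty":-0.0007,"tz":0,"rx":0,"ry":0,"rz":0.535,"claw":0},{"tx":0.0334,"ty":0.0002,"tz":0,"rx":0,"ry":0,"rz":0.668,"claw":0},{"tx":0.04,"ty":0.0017,"tz":0,"rx":0,"ry":0,"rz":0.8,"claw":0},{"tx":0.0465,"ty":0.0035,"tz":0,"rx":0,"ry":0,"rz":0.935,"claw":0},{"tx":0.0481,"ty":0.0041,"tz":0,"rx":0,"ry":0,"rz":0.968,"claw":0},{"tx":0.0481,"ty":0.0041,"tz":0,"rx":0,"ry":0,"rz":0.968,"claw":0},{"tx":0.0481,"ty":0.0041,"tz":0,"rx":0,"ry":0,"rz":0.968,"claw":0}])

```text
t: 34.45
tool_pos: [500.5, -359.7, 116.2]
orientation: [0.0, 0.431, 0.902, 0.0]
ft_force: [1.9, -0.8, 1.4]
gripper_width: 0.4
grasp_force: 1.2
```

```bash
python3 - <<'E'
from push import *
rows([('b',a,16.5,32,-1) for a in (28,24,20,16,12,8,5,3,0)])
E
```

```text
28 tcp [ 500.4 -359.5  116. ] t [0.0002 0.0001 0.0002] r [0.0006 0.0008 0.0004]
24 tcp [ 495.5 -354.9  116. ] t [ 0.0068 -0.0008  0.0002] r [0.0006 0.0007 0.1337]
20 tcp [ 491.  -349.9  116. ] t [ 0.0135 -0.0013  0.0002] r [0.0006 0.0007 0.2671]
16 tcp [ 486.7 -344.7  116. ] t [ 0.0203 -0.0013  0.0002] r [0.0007 0.0007 0.4004]
12 tcp [ 482.9 -339.2  116. ] t [ 0.027  -0.0008  0.0002] r [0.0007 0.0007 0.5337]
8 tcp [ 479.5 -333.4  116. ] t [0.0337 0.0002 0.0002] r [0.0007 0.0007 0.6671]
5 tcp [ 477.2 -328.9  116. ] t [0.0386 0.0012 0.0002] r [7.000e-04 6.000e-04 7.671e-01]
3 tcp [ 475.7 -325.8  116. ] t [0.0419 0.002  0.0002] r [7.000e-04 6.000e-04 8.337e-01]
0 tcp [ 473.8 -321.2  116. ] t [0.0467 0.0035 0.0002] r [8.000e-04 6.000e-04 9.337e-01]
```

servo_tool(deltas=[{"tx":0.0068,"ty":-0.0008,"tz":0,"rx":0,"ry":0,"rz":0.134,"claw":0},{"tx":0.0135,"ty":-0.0013,"tz":0,"rx":0,"ry":0,"rz":0.267,"claw":0},{"tx":0.0203,"ty":-0.0013,"tz":0,"rx":0,"ry":0,"rz":0.4,"claw":0},{"tx":0.027,"ty":-0.0008,"tz":0,"rx":0,"ry":0,"rz":0.534,"claw":0},{"tx":0.0337,"ty":0.0002,"tz":0,"rx":0,"ry":0,"rz":0.667,"claw":0},{"tx":0.0365,"ty":0.0008,"tz":0,"rx":0,"ry":0,"rz":0.767,"claw":0},{"tx":0.0386,"ty":0.0012,"tz":0,"rx":0,"ry":0,"rz":0.834,"claw":0},{"tx":0.0405,"ty":0.0016,"tz":0,"rx":0,"ry":0,"rz":0.9,"claw":0},{"tx":0.0419,"ty":0.002,"tz":0,"rx":0,"ry":0,"rz":0.934,"claw":0},{"tx":0.0419,"ty":0.002,"tz":0,"rx":0,"ry":0,"rz":0.934,"claw":0}])

```text
t: 35.7
tool_pos: [475.4, -325.3, 115.8]
orientation: [-0.0, 0.637, 0.771, 0.0]
ft_force: [-1.3, -1.8, 1.5]
gripper_width: 0.2
grasp_force: 1.2
```

servo_tool(deltas=[{"tx":0.0005,"ty":0,"tz":0,"rx":0,"ry":0,"rz":0,"claw":0},{"tx":0.001,"ty":0,"tz":0,"rx":0,"ry":0,"rz":0,"claw":0},{"tx":0.0015,"ty":0,"tz":0,"rx":0,"ry":0,"rz":0,"claw":0},{"tx":0.002,"ty":0,"tz":0,"rx":0,"ry":0,"rz":0,"claw":0},{"tx":0.0025,"ty":0,"tz":0,"rx":0,"ry":0,"rz":0,"claw":0},{"tx":0.003,"ty":0,"tz":0,"rx":0,"ry":0,"rz":0,"claw":0},{"tx":0.0035,"ty":0,"tz":0,"rx":0,"ry":0,"rz":0,"claw":0},{"tx":0.004,"ty":0,"tz":0,"rx":0,"ry":0,"rz":0,"claw":0},{"tx":0.0045,"ty":0,"tz":0,"rx":0,"ry":0,"rz":0,"claw":0},{"tx":0.0045,"ty":0,"tz":0,"rx":0,"ry":0,"rz":0,"claw":0}])

```text
t: 36.95
tool_pos: [474.8, -321.4, 115.9]
orientation: [0.0, 0.637, 0.771, 0.0]
ft_force: [-1.0, -6.1, -2.3]
gripper_width: 0.7
grasp_force: 2.7
```

servo_tool(deltas=[{"tx":0.0003,"ty":0,"tz":0,"rx":0,"ry":0,"rz":0,"claw":0},{"tx":0.0006,"ty":0,"tz":0,"rx":0,"ry":0,"rz":0,"claw":0},{"tx":0.0009,"ty":0,"tz":0,"rx":0,"ry":0,"rz":0,"claw":0},{"tx":0.0012,"ty":0,"tz":0,"rx":0,"ry":0,"rz":0,"claw":0},{"tx":0.0015,"ty":0,"tz":0,"rx":0,"ry":0,"rz":0,"claw":0},{"tx":0.0018,"ty":0,"tz":0,"rx":0,"ry":0,"rz":0,"claw":0},{"tx":0.0018,"ty":0,"tz":0,"rx":0,"ry":0,"rz":0,"claw":0},{"tx":0.0018,"ty":0,"tz":0,"rx":0,"ry":0,"rz":0,"claw":0},{"tx":0.0018,"ty":0,"tz":0,"rx":0,"ry":0,"rz":0,"claw":0},{"tx":0.0018,"ty":0,"tz":0,"rx":0,"ry":0,"rz":0,"claw":0}])

```text
t: 38.2
tool_pos: [474.6, -321.0, 116.0]
orientation: [0.002, 0.637, 0.77, -0.001]
ft_force: [2.5, -14.1, -8.5]
gripper_width: 0.9
grasp_force: 6.5
```

The force is 14 N with the finger standing at the computed 0° point, so this is the stop. Backing off and rising, clear of everything.

servo_tool(deltas=[{"tx":-0.006,"ty":0,"tz":0,"rx":0,"ry":0,"rz":0,"claw":0},{"tx":-0.02,"ty":0,"tz":0,"rx":0,"ry":0,"rz":0,"claw":0},{"tx":-0.03,"ty":0,"tz":0,"rx":0,"ry":0,"rz":0,"claw":0},{"tx":-0.03,"ty":0,"tz":-0.05,"rx":0,"ry":0,"rz":0,"claw":0},{"tx":-0.05,"ty":0,"tz":-0.1,"rx":0,"ry":0,"rz":0,"claw":0},{"tx":-0.09,"ty":0,"tz":-0.15,"rx":0,"ry":0,"rz":0,"claw":0},{"tx":-0.14,"ty":0,"tz":-0.18,"rx":0,"ry":0,"rz":0,"claw":0},{"tx":-0.18,"ty":0,"tz":-0.18,"rx":0,"ry":0,"rz":0,"claw":0},{"tx":-0.2,"ty":0,"tz":-0.18,"rx":0,"ry":0,"rz":0,"claw":0},{"tx":-0.2,"ty":0,"tz":-0.18,"rx":0,"ry":0,"rz":0,"claw":0}])

```text
t: 39.45
tool_pos: [511.5, -517.2, 294.9]
orientation: [-0.0, 0.638, 0.77, 0.0]
ft_force: [1.1, 0.1, -0.1]
gripper_width: 0.6
grasp_force: 0.0
```

```bash
python3 - <<'E'
from h import *
c=cam('top','end.png');im=c['image'][:,:,::-1]
V=cv2.cvtColor(np.ascontiguousarray(im),cv2.COLOR_BGR2HSV)[:,:,2]
for n,(x0,y0,x1,y1),pv,y in(('a',(234,180,280,205),(572,276),3.8-90),('b',(418,205,442,242),(564,-287),190.9)):
    m=np.zeros(V.shape,np.uint8);m[y0:y1,x0:x1]=V[y0:y1,x0:x1]<50
    ys,xs=np.nonzero(m);w=onz(c,np.c_[xs,ys],52).mean(0) if len(xs) else np.zeros(3);d=w[:2]-pv
    print(n,len(xs),w,np.degrees(np.arctan2(d[1],d[0]))%360,'want',y%360)
i=np.ascontiguousarray(im[90:310,170:490]);j=np.ascontiguousarray(cam('scene')['image'][100:320,180:460,::-1])
cv2.imwrite('pics/fin.png',cv2.resize(np.hstack([i,j]),None,fx=1.33,fy=1.33))
print(ctrl.sense()['ft_force'])
E
```

```text
a 128 [577.21946799 196.14169997  52.        ] 273.7394828295166 want 273.8
b 123 [ 486.44981738 -298.80800981   52.        ] 188.6575206506826 want 190.9
[-0.26251351 -0.74650011 -0.68249557]
```

View pics/fin.png

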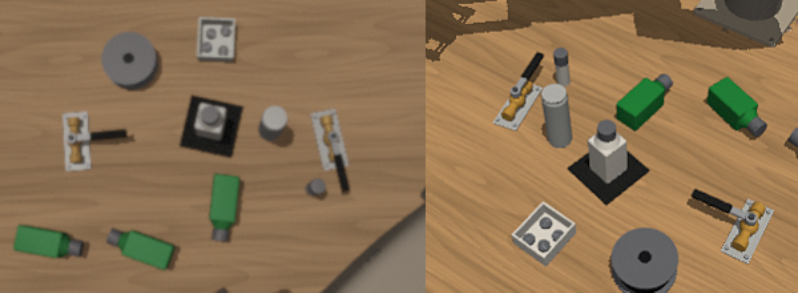

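Final view: the bottle is upright on the pad at (210,122), lever A is across its pipe and lever B is along its pipe. Both were pushed to their stops, and the bystanders are where they were. Handing in.

```bash
python3 -c "
from station import ctrl
print(ctrl.job_done())"
```

```text
the job is handed in; nothing more can be done
None
```

The job is handed in at about 39.5 s: the bottle stands upright and released on the pad, valve A was then turned shut and valve B opened after it, each pushed to its stop (lever B read about 2° off in the last picture, which I put down to measurement), and the bystanders were not touched.

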